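Empty the grinding slugs from a tub and heft it to be sure

TASK

Take the blue tub from under the glass shelf and tip all its steel slugs into the metal pan. Then hold the tub upright and still, clear of the bench, for about a second to feel by its weight whether a slug is still hung up inside; if so tip it over the pan again and heft it again, until a heft shows it is empty. Finally set the empty tub down gently, upright, in the middle of the mat and let go, leaving the bottles, beaker and jar where they are.

Things in the scene. Friction and masses are not known exactly. Their poses are not given: they have to be found in the camera images.
- tub: Blue open plastic tub with the slugs in it; 150 g empty (within 8 %), 85 mm high. Origin: centre of its underside; z runs up to the mouth. Its two flat upright sides, facing its own +y and -y, are 56 mm apart outside: grip across these. Its +x and -x sides (alike) flare outward by 12 degrees: 52 mm outside at the foot, 88 mm at the rim. Starts upright below the shelf's front part.
- tub_mouth (a point): Centre of the tub's mouth, 85 mm above the tub's origin along its z. Tub walls are 3 mm, its floor 4 mm thick. Just below the rim of both flared sides a round bead stands 5 mm inward, so slugs can hang up behind it when the tub is tipped. A hand that reaches too far down over the tub meets the near rim; its weight hangs below a grip in the upper half.
- shelf: Fixed glass shelf over the tub. Origin on the bench; own x points to its back, own z up. Clear plate: underside 210 mm up, x -34 to 150, y -235 to 235 mm; brackets under it at y +-222 reach down to 195 mm; 22 mm posts at x 130, y +-222. Open in front. Small bottles and a box on it (x 40 to 130) rise 130 mm above the plate.
- pan: Fixed bare-metal pan that receives the slugs: 200 mm (own x) by 170 mm (own y), 40 mm high, walls and floor 3 mm thick. Origin: centre of its underside. The pan and the mat may swap places.
- mat: Fixed square white mat with a dark middle, 120 x 120 mm and 3 mm thick, where the emptied tub is to stand. Origin: centre of its underside.
- slug0: One of four alike steel slugs (grinding cylinders), 22 mm in diameter, 20 mm long, 60 g (within 8 %). Origin: centre of one flat end; z along its axis. All four start in the tub.
- slug1: One of four alike steel slugs (grinding cylinders), 22 mm in diameter, 20 mm long, 60 g (within 8 %). Origin: centre of one flat end; z along its axis. All four start in the tub.
- slug2: One of four alike steel slugs (grinding cylinders), 22 mm in diameter, 20 mm long, 60 g (within 8 %). Origin: centre of one flat end; z along its axis. All four start in the tub.
- slug3: One of four alike steel slugs (grinding cylinders), 22 mm in diameter, 20 mm long, 60 g (within 8 %). Origin: centre of one flat end; z along its axis. All four start in the tub.
- bottle_a: Amber bottle with blue cap, 64 mm diameter, 165 mm tall, standing under the shelf on one side of the tub. Leave it alone. Origin: centre of its underside.
- bottle_b: White plastic bottle with black cap, 64 mm diameter, 165 mm tall, standing under the shelf on the other side of the tub. Leave it alone. Origin: centre of its underside.
- beaker: Empty glass beaker, 70 mm diameter at the rim, 100 mm tall, beyond the pan and mat. Leave it alone. Origin: centre of its underside.
- jar: Amber jar with red lid, 72 mm diameter, 100 mm tall, beyond the pan and mat. Leave it alone. Origin: centre of its underside.

How it is judged:
By the outcome, as a careful person would: the job done as asked, in the order asked, and still so for the second after the job is handed in, with the robot touching nothing.
It also fails if it takes over 72 s, if anything falls off the work surface, if the arm or the gripper's body presses on something with over 40 N, if the wrist force passes 120 N, or if a joint passes its speed limit or range.

ROBOT

A 6-joint arm with a two-finger parallel gripper is mounted at the origin on the work surface. World frame = base frame: x ahead of the robot, y to its left, z up, the work surface at z = 0. Lengths are in mm, angles in rad, forces in N, time in s.
With the tool pointing down it reaches from about 350 to 975 mm from the base axis. Payload 7.1 kg.
Tool frame: the origin (TCP) lies between the finger pads; the fingertips stand 14 mm ahead of it and the grasp point (between the pads) lies 5 mm behind it (ctrl.tcp_to_tips is the distance from the TCP to the fingertips, in mm); z points along the fingers, y is the line along which they close (so a half turn about z gives the same grasp; the last joint's range is limited). The gripper opens to 88 mm and grips with 3 to 60 N. Pads are 20 mm wide; open, the fingers measure 115 mm over their backs; the gripper's body (75 mm by 178 mm) begins 61 mm behind the grasp point.
Start: joints at [-1.26, 0.423, 1.63, -0, 1.089, -0.019], TCP at [202.426, -591.294, 236.675] pointing down, gripper open.
Joint ranges: [-3, 3], [-0.9, 2.11], [0.09, 2.58], [-1.31, 4.45], [0.11, 2.69], [-2.54, 2.54]. Speed limits (rad/s): [2.39, 2.39, 3.01, 3.14, 3.14, 3.14].

INTERFACE

Orientations are given as a rotation vector (axis times angle).
In Python, from workcell import ctrl gives the robot as it stands.
- The arm moves only by the tool apply_moves, never from a script. Its argument "series" is a list that holds one entry, the list of rows, each a list of 7 numbers: the shift along the tool's x, y, z in cm, then the turn, a rotation vector about the tool's x, y, z in degrees, then the opening, from 0 (shut) to 1 (fully open). A call has 1 to 12 rows; each row shifts and turns the commanded pose from where the row before left it, along the tool's axes as they then stand; what a row does not reach is not made up. A row lasts 1/10 s, in which the tool goes at most 50 mm and 8.59 degrees, less where a joint would pass 70% of its speed; a pose out of reach is approached as far as the arm can. A call with a gripper value outside its range is refused whole. The fingers move at their own pace and stop on an object; the grip force is fixed at half the most. Time passes only in rows, so rows that do not move let the fingers close. It gives the time, the measured TCP pose, the force and the opening at its end, in the units of the state.
- ctrl.get_obs(): the state, without advancing time (a new reading comes with each control period).
- ctrl.get_image(name): name is "scene" or "top"; returns a dict with "img" (480x640x3 uint8, blue, green, red), "K" (3x3 intrinsics, pixels), "cam_to_world" (4x4, takes a point from camera to world coordinates). Camera axes: x right, y down, z forward; pixel columns grow to the right and rows downward; lengths in mm; the calibration is good to about 2 mm. A picture is of the moment at which its call begins. There is no depth.
- ctrl.close_job(): hands the job in, once; it reports no verdict.
The state is a dict: "t": time; "qpos": joint angles; "qvel": joint speeds; "joint_torque": joint torques, N m; "ee_pos": TCP position; "orientation": TCP orientation; "ft_force": force on the tool from outside, world axes, zero at the start; "moment": the same for the moment, N m; "width": finger opening in mm.
Only numpy, scipy, OpenCV 4.12 (cv2) and the standard library are available. Lean on these libraries where they do the work, as an engineer would, in place of code of your own. Each camera call takes 0.05 s, during which the arm holds its last target. There are 200 camera calls.

## Working session

There is one attempt and no reset: what is moved stays moved. The work goes in short steps, Python scripts to look and compute and a tool call to move; the robot and the scene stay as the last step left them, time stands still between calls to the robot, and variables do not carry over. Pictures are saved under pics/ and viewed, on a budget of 10 in all, crops included, one or two more only if the job needs it, and the job is handed in when it is done.

Besides the shell and the picture viewer there is one more tool, called after "Call:" as name([rows], argument=value, ...), one row to a line, values as JSON. apply_moves: Moves the arm, as the interface text tells. Its arguments: {"type":"object","properties":{"series":{"type":"array","items":{"type":"array","items":{"type":"array","items":{"type":"number"}}}}},"required":["series"]}

```bash
mkdir -p pics; ls; python3 - <<'E'
from workcell import ctrl
import cv2,numpy as np
print(ctrl.get_obs())
for n in("scene","top"):
    d=ctrl.get_image(n); cv2.imwrite(f"pics/{n}0.png",d["img"]); np.savez(f"{n}.npz",**d); print(n,d["K"].round(1).tolist(),d["cam_to_world"].round(3).tolist())
E
```

```text
pics
{'t': 0.0, 'qpos': array([-1.25998831e+00,  4.23838257e-01,  1.63068444e+00, -2.51162207e-05,
        1.08859775e+00, -1.90107433e-02]), 'qvel': array([ 0.00077867, -0.00108826,  0.00124411,  0.00039572,  0.00049933,
        0.00048308]), 'joint_torque': array([ 3.66990457e-05, -5.44630587e+01, -2.73664945e+01,  6.43752306e-02,
        2.27419962e-02, -9.82155643e-05]), 'ee_pos': array([ 202.26812371, -590.80057853,  235.90548148]), 'orientation': array([-3.09748052e+00, -5.15503542e-01,  3.83278104e-04]), 'ft_force': array([ 0.38982303, -0.2856749 ,  0.89401994]), 'moment': array([-0.03813279, -0.05000753, -0.00207778]), 'width': 87.70140001442043}
scene [[437.4, 0.0, 314.4], [0.0, 437.4, 238.6], [0.0, 0.0, 1.0]] [[-0.851, -0.346, 0.395, 170.206], [-0.525, 0.538, -0.66, 672.186], [0.016, -0.769, -0.639, 781.913], [0.0, 0.0, 0.0, 1.0]]
top [[578.4, 0.0, 319.9], [0.0, 578.4, 240.2], [0.0, 0.0, 1.0]] [[-0.016, -0.983, 0.182, 349.429], [-1.0, 0.014, -0.017, -21.46], [0.014, -0.182, -0.983, 1282.693], [0.0, 0.0, 0.0, 1.0]]
```

View pics/scene0.png

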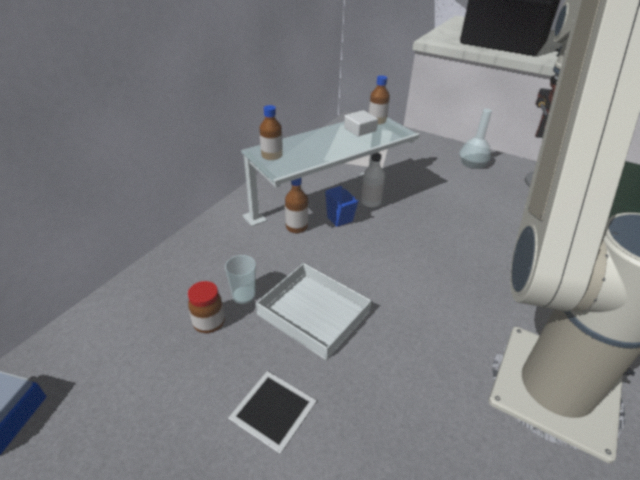

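View pics/top0.png

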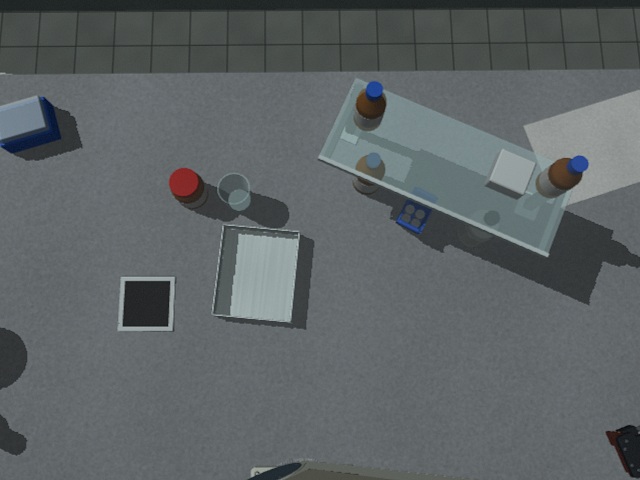

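The scene shot has the tub at about (341,206), between the amber bottle at (297,207) and the white bottle at (373,183). The pan is near (314,309) and the mat near (273,410). In the top view the tub is at (414,215), the pan at (257,274), the mat at (147,304), and the shelf front edge runs from (319,158) to (548,255). Next I'll enlarge the tub.

```bash
cat > h.py <<'E'
import numpy as np,cv2
def P(cam,u,v,z):
    d=np.load(f"{cam}.npz");K=d["K"];T=d["cam_to_world"]
    r=T[:3,:3]@np.linalg.inv(K)@[u,v,1];o=T[:3,3]
    return (o+r*(z-o[2])/r[2]).round(1)
def px(cam,p):
    d=np.load(f"{cam}.npz");T=d["cam_to_world"];q=d["K"]@(T[:3,:3].T@(np.array(p,float)-T[:3,3]));return q[:2]/q[2]
E
python3 - <<'E'
from h import *
print("shelf fl,fr,bl",[P("top",*p,214) for p in((319,158),(548,255),(357,78))])
print("pan rim",[P("top",*p,40) for p in((223,226),(300,231),(291,322),(213,316))])
print("mat",[P("top",*p,3) for p in((120,277),(175,277),(173,330),(118,330))])
print("mat scene",[P("scene",*p,3) for p in((267,374),(315,404),(279,447),(231,411))])
print("bottles a,b base scene", P("scene",297,232,0),P("scene",372,207,0))
a=cv2.imread("pics/top0.png")[175:255,340:500]; b=cv2.imread("pics/scene0.png")[170:240,260:400]
a=cv2.resize(a,(640,320),interpolation=2); b=cv2.resize(b,(560,280),interpolation=2)
b=cv2.copyMakeBorder(b,0,0,0,80,0)
cv2.imwrite("pics/crop.png",np.vstack([a,b]))
E
```

```text
shelf fl,fr,bl [array([708.5, -40.7, 214. ]), array([ 512.9, -468.4,  214. ]), array([ 873.4, -118.7,  214. ])]
pan rim [array([613.8, 168.9,  40. ]), array([6.004e+02, 5.000e-01, 4.000e+01]), array([403.1,  21.6,  40. ]), array([418.4, 187.4,  40. ])]
mat [array([509.4, 400.4,   3. ]), array([507.6, 279.1,   3. ]), array([391.5, 280.1,   3. ]), array([393.4, 399.4,   3. ])]
mat scene [array([506.6, 285.4,   3. ]), array([390.1, 289.2,   3. ]), array([401.2, 392.8,   3. ]), array([516.6, 385.6,   3. ])]
bottles a,b base scene [ 709.8 -133.1    0. ] [ 583.5 -360.     0. ]
```

View pics/crop.png

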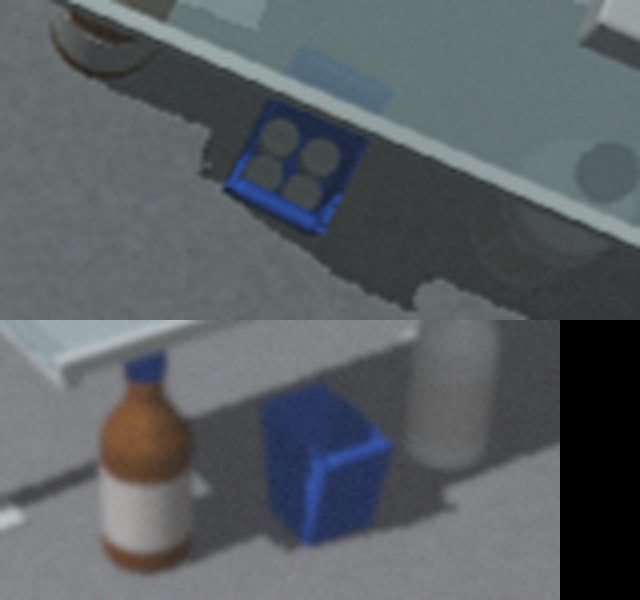

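```bash
python3 - <<'E'
from h import *
from scipy.optimize import least_squares
L=[("scene",-44,28,85,339.5,206.3),("scene",-44,-28,85,357,200),("scene",44,28,85,325.5,190),("scene",44,-28,85,340,186.3),("scene",-26,28,0,337,226.3),("scene",-26,-28,0,353.8,222),
("top",-44,28,85,397,222),("top",-44,-28,85,420.5,233.5),("top",44,28,85,414.3,187.5),("top",44,-28,85,438,198)]
def f(p):
    c,s=np.cos(p[2]),np.sin(p[2])
    return np.concatenate([px(k,[p[0]+c*x-s*y,p[1]+s*x+c*y,z])-[u,v] for k,x,y,z,u,v in L])
r=least_squares(f,[620,-220,-.43]);print(r.x,np.degrees(r.x[2]));print(f(r.x).reshape(-1,2).round(1))
x=np.array([.909,-.416]);fl=np.array([708.5,-40.7]);fr=np.array([512.9,-468.4])
o=(fl+fr)/2+34*x;print("shelf o",o,"yaw",np.degrees(np.arctan2(*(fl-fr)[::-1]))-90,np.linalg.norm(fl-fr))
d=r.x[:2]-o;print("tub in shelf",d@x,d@[.416,.909])
c=lambda z,*p:P("top",*p,z)
# bottle outer axes: a seen through glass cap top, base ; jar,beaker
print("a cap top",c(165,373,161),"b cap",c(165,491,217),"jar lid",c(100,186,183),"beaker rim",c(100,234,192))
print("beaker/jar scene rim",P("scene",241,265,100),P("scene",203,294,100))
E
```

```text
[ 6.34993603e+02 -2.50661262e+02 -4.96631017e-01] -28.45486123044246
[[ 2.2  0.1]
 [ 1.6  0.8]
 [-0.3  0.7]
 [ 1.6 -0.7]
 [-0.3  0.9]
 [-1.  -0.5]
 [-0.6 -0.7]
 [-0.4 -0.2]
 [ 0.1 -1.7]
 [-0.1 -0.4]]
shelf o [ 641.606 -268.694] yaw -24.576035196780623 470.30484794439445
tub in shelf -13.512287634262284 13.641001353512667
a cap top [ 717.3 -150.5  165. ] b cap [ 598.4 -381.7  165. ] jar lid [694.9 239.  100. ] beaker rim [674.  137.6 100. ]
beaker/jar scene rim [681.8 137.9 100. ] [692.6 250.5 100. ]
```

```bash
cat >> h.py <<'E'
from scipy.spatial.transform import Rotation as Rn, Slerp
import json
def rec(o):
    with open("log.jsonl","a") as f: f.write(json.dumps({k:np.array(o[k]).tolist() for k in("t","qpos","ee_pos","orientation","ft_force","width")})+"\n")
E
python3 - <<'E'
from h import *
from workcell import ctrl
rec(ctrl.get_obs())
E
```

Call:
apply_moves([
  [[2.9,-2.9,-0.6,0,0,0,1],[2.9,-2.9,-0.6,0,0,0,1],[2.9,-2.9,-0.6,0,0,0,1],[2.9,-2.9,-0.6,0,0,0,1],[2.9,-2.9,-0.6,0,0,0,1],[2.9,-2.9,-0.6,0,0,0,1],[2.9,-2.9,-0.6,0,0,0,1],[2.9,-2.9,-0.6,0,0,0,1],[2.9,-2.9,-0.6,0,0,0,1],[2.9,-2.9,-0.6,0,0,0,1],[2.9,-2.9,-0.6,0,0,0,1],[2.9,-2.9,-0.6,0,0,0,1]],
])

```text
t: 1.3
ee_pos: [419.2, -147.7, 308.8]
orientation: [-3.099, -0.516, 0.0]
ft_force: [-0.1, -0.4, 0.2]
width: 87.8
```

```bash
python3 - <<'E'
from h import *
from workcell import ctrl
o=ctrl.get_obs();rec(o);print(o["ee_pos"],o["orientation"],o["qpos"])
E
```

```text
[ 419.19994346 -147.66885513  308.82770333] [-3.09895097e+00 -5.15565979e-01  2.08858888e-04] [-3.65450411e-01  6.07034099e-02  1.93375455e+00 -2.87483557e-05
  1.14727346e+00  8.75641781e-01]
```

Call:
apply_moves([
  [[0,0,0,6,0,6,1],[0,0,0,6,0,6,1],[0,0,0,6,0,6,1],[0,0,0,6,0,6,1]],
])

```text
t: 1.7
ee_pos: [419.5, -149.0, 308.9]
orientation: [-2.723, 0.134, 0.095]
ft_force: [0.5, 0.1, -0.6]
width: 87.8
```

```bash
python3 - <<'E'
from h import *
from workcell import ctrl
o=ctrl.get_obs();rec(o);print(o["ee_pos"],o["orientation"],o["qpos"])
E
```

```text
[ 419.47763475 -149.00979491  308.91958939] [-2.72276701  0.1337089   0.0949357 ] [-0.57833929  0.19717069  1.83603004  0.32379506  1.39560123  0.98723874]
```

Call:
apply_moves([
  [[0,0,-2,0,7,0,1],[0,0,-2,0,7,0,1],[0,0,-2,0,7,0,1],[0,0,-2,0,7,0,1]],
])

```text
t: 2.1
ee_pos: [408.3, -180.0, 381.9]
orientation: [-2.693, 0.267, -0.58]
ft_force: [0.4, -0.2, -0.3]
width: 87.8
```

```bash
python3 - <<'E'
from h import *
from workcell import ctrl
o=ctrl.get_obs();rec(o);print(o["ee_pos"],o["orientation"],o["qpos"])
D=[json.loads(l) for l in open("log.jsonl")]
from scipy.optimize import least_squares
def fk(q,p):
    d1,a2,d4,L,e,a3=p
    R=Rn.from_euler("z",q[0]); R2=R*Rn.from_euler("y",q[1]); R3=R2*Rn.from_euler("y",q[2])
    x=np.array([0,0,d1])+R.apply([0,e,0])+R2.apply([0,0,a2])+R3.apply([a3,0,d4])
    R6=R3*Rn.from_euler("z",q[3])*Rn.from_euler("y",q[4])*Rn.from_euler("z",q[5])
    return x+R6.apply([0,0,L]),R6
f=lambda p:np.concatenate([fk(d["qpos"],p)[0]-d["ee_pos"] for d in D]+[p[5:]*.05])
r=least_squares(f,[135,411,368,300,10,0]);print(r.x.round(1));print(f(r.x).round(1))
for d in D: print((fk(d["qpos"],r.x)[1].inv()*Rn.from_rotvec(d["orientation"])).as_rotvec().round(3))
E
```

```text
[ 408.32316638 -180.01568574  381.92014189] [-2.69337273  0.26724026 -0.57993926] [-0.80117583 -0.06188268  1.99023683  0.60239728  1.19914797  0.74676774]
[273.1 550.2 464.4 297.1  11.6  28.2]
[-0.5  0.4  0.6  0.7 -0.6 -0.4  0.7 -0.3 -0.1 -0.4  1.1 -0.1  1.4]
[-0.    -0.     1.571]
[-0.     0.     1.571]
[-0.    -0.     1.571]
[0.    0.    1.571]
```

```bash
cat >> h.py <<'E'
from scipy.optimize import least_squares
PP=[273.1,550.2,464.4,297.1,11.6,28.2]
LO=np.array([-3,-.9,.09,-1.31,.11,-2.54]);HI=np.array([3,2.11,2.58,4.45,2.69,2.54])
def fk(q,p=PP):
    d1,a2,d4,L,e,a3=p
    R=Rn.from_euler("z",q[0]); R2=R*Rn.from_euler("y",q[1]); R3=R2*Rn.from_euler("y",q[2])
    w=np.array([0,0,d1])+R.apply([0,e,0])+R2.apply([0,0,a2])+R3.apply([a3,0,d4])
    R6=R3*Rn.from_euler("z",q[3])*Rn.from_euler("y",q[4])*Rn.from_euler("z",q[5]+np.pi/2)
    return w+R6.apply([0,0,L]),R6
def ik(pos,R,q0):
    def f(q):
        x,r=fk(q); return np.r_[(x-pos)/100,(r.inv()*R).as_rotvec()]
    s=least_squares(f,np.clip(q0,LO+1e-3,HI-1e-3),bounds=(LO,HI),xtol=1e-10); return s.x,s.cost
def tool(psi,th,s,phi=0):
    "heading psi, angle th below horizontal (deg), s=+-1 sense of tool y, roll phi about tool z"
    psi,th=np.radians([psi,th])
    z=np.array([np.cos(th)*np.cos(psi),np.cos(th)*np.sin(psi),-np.sin(th)]);y=s*np.array([-np.sin(psi),np.cos(psi),0])
    return Rn.from_matrix(np.c_[np.cross(y,z),y,z])*Rn.from_euler("z",phi,degrees=True)
def iks(pos,R,n=25,seed=0):
    g=np.random.default_rng(seed);S=[]
    for _ in range(n):
        q,c=ik(pos,R,[np.arctan2(pos[1],pos[0])+g.uniform(-.5,.5),g.uniform(-.3,1),g.uniform(1,2.3),*g.uniform(LO[3:],HI[3:])])
        if c<1e-6 and not any(np.abs(q-s).max()<.02 for s in S): S.append(q)
    return S
E
python3 - <<'E'
from h import *
T=np.array([635,-250.7,0]);psi=-28.5
h=np.array([np.cos(np.radians(psi)),np.sin(np.radians(psi)),0])
for th in(15,30,45,60):
  for s in(1,-1):
    R=tool(psi,th,s);tcp=T-8*h+[0,0,58]+R.apply([0,0,5])
    print("grasp",th,s,[q.round(2).tolist() for q in iks(tcp,R)])
C=np.array([510,95,250]);psi=np.degrees(np.arctan2(95,510))
for th in(0,15,30,45,135,155):
    R=tool(psi,th,1);print("pour",th,[q.round(2).tolist() for q in iks(C,R)])
E
```

```text
grasp 15 1 [[-0.32, 0.94, 2.24, 3.32, 1.35, 1.58]]
grasp 15 -1 [[-0.32, 0.94, 2.24, 3.32, 1.35, -1.56]]
grasp 30 1 [[-0.33, 0.77, 2.22, 3.33, 0.9, 1.54]]
grasp 30 -1 [[-0.33, 0.77, 2.22, 3.33, 0.9, -1.6]]
grasp 45 1 [[-0.35, 0.65, 2.13, 3.4, 0.44, 1.45]]
grasp 45 -1 [[-0.35, 0.65, 2.13, 3.4, 0.44, -1.7]]
grasp 60 1 []
grasp 60 -1 []
pour 0 []
pour 15 []
pour 30 [[0.14, 0.12, 2.53, 3.07, 0.55, 1.61]]
pour 45 []
pour 135 [[0.17, 0.66, 1.42, -0.01, 1.85, -1.59]]
pour 155 [[0.17, 0.83, 1.29, -0.02, 2.15, -1.59]]
```

```bash
cat > search.py <<'E'
from h import *
import time
th0=30;psi=-28.5;s=-1
T=np.array([635,-250.7,0]);h=np.array([np.cos(np.radians(psi)),np.sin(np.radians(psi)),0])
Rg=tool(psi,th0,s);tcp=T-8*h+[0,0,58]+Rg.apply([0,0,5])
Rt=Rn.from_euler("z",psi,degrees=True); rel=Rg.inv()*Rt; org=Rg.inv().apply(T-tcp) # tub in tool
mouth=org+rel.apply([0,0,85]);t0=time.time()
qg=[-.33,.77,2.22,3.33,.9,-1.6]
body=np.array([[a,b,c] for a in(-37.5,37.5) for b in(-89,89) for c in(-66,-200)])
def go(goal,dirs,seeds):
    out=[]
    for R in dirs:
        p=goal-R.apply(mouth)
        z=(p+R.apply(body))[:,2].min()
        if z<55: continue
        for sd in seeds:
            q,c=ik(p,R,sd)
            if c<1e-6:
                m=np.minimum(q-LO,HI-q).min(); out.append((m,z,q,R)); 
    return out
pour=[]
for az in range(0,360,30):
  for tilt in(130,150):
    for spin in range(0,360,30):
      pour.append(Rn.from_euler("zyz",[az,tilt,spin],degrees=True)*rel.inv())
S=[[.2,.3,2.2,3.2,.9,-1.5],[.2,.5,1.8,1.6,1.2,0],[.2,.5,1.6,0,1.6,1.5]]
res=go(np.array([510,95,125]),pour,S)
res=[r for r in res if r[0]>.1]
res.sort(key=lambda r:abs(r[2][3]-3.3)+.3*abs(r[2][5]+1.6)+abs(r[2][4]-.9))
for m,z,q,R in res[:14]: 
    Q=(R*rel); e=Q.as_euler("zyz",degrees=True).round(); print(round(m,2),round(z),q.round(2),e)
print(len(res),time.time()-t0)
mat=[Rn.from_euler("z",a,degrees=True)*rel.inv() for a in range(-180,180,10)]
for m,z,q,R in go(np.array([450,340,89]),mat,S): print("mat",round(m,2),round(z),q.round(2),(R*rel).as_euler("zyx",degrees=True)[0].round())
E
timeout 500 python3 search.py
```

```text
0.18 96 [0.66 0.72 2.38 4.27 1.3  1.12] [ 30. 130. 180.]
0.18 96 [0.66 0.72 2.38 4.27 1.3  1.12] [ 30. 130. 180.]
0.17 59 [0.66 0.94 2.41 4.13 1.68 1.03] [  60.  130. -150.]
0.17 59 [0.66 0.94 2.41 4.13 1.68 1.03] [  60.  130. -150.]
0.12 59 [-0.31  0.97  2.46  2.09  1.7   0.6 ] [ 60. 130. -90.]
0.12 59 [-0.31  0.97  2.46  2.09  1.7   0.6 ] [ 60. 130. -90.]
0.12 59 [-0.31  0.97  2.46  2.09  1.7   0.6 ] [ 60. 130. -90.]
0.15 82 [0.69 0.96 2.36 4.3  1.7  1.49] [ 30. 150. 180.]
0.15 82 [0.69 0.96 2.36 4.3  1.7  1.49] [ 30. 150. 180.]
0.3 134 [-0.36  0.66  2.28  1.66  1.2   1.79] [   0.  130. -120.]
0.3 134 [-0.36  0.66  2.28  1.66  1.2   1.79] [   0.  130. -120.]
0.3 134 [-0.36  0.66  2.28  1.66  1.2   1.79] [   0.  130. -120.]
0.31 96 [-0.39  0.72  2.27  1.61  1.31  1.32] [ 30. 130. -90.]
0.31 96 [-0.39  0.72  2.27  1.61  1.31  1.32] [ 30. 130. -90.]
156 10.475844383239746
mat 0.9 60 [ 0.43  1.04  1.3   0.38  1.79 -1.26] -180.0
mat 0.9 60 [ 0.43  1.04  1.3   0.38  1.79 -1.26] -180.0
mat 0.9 60 [ 0.43  1.04  1.3   0.38  1.79 -1.26] -180.0
mat 0.84 60 [ 0.48  1.06  1.25  0.28  1.85 -1.33
[... 2468 characters left out ...]
.73  0.9   1.34 -1.1 ] 130.0
mat 0.95 60 [ 0.24  0.91  1.63  0.78  1.44 -1.1 ] 140.0
mat 0.95 60 [ 0.24  0.91  1.63  0.78  1.44 -1.1 ] 140.0
mat 0.95 60 [ 0.24  0.91  1.63  0.78  1.44 -1.1 ] 140.0
mat 1.04 60 [ 0.28  0.95  1.54  0.68  1.54 -1.11] 150.0
mat 1.04 60 [ 0.28  0.95  1.54  0.68  1.54 -1.11] 150.0
mat 1.04 60 [ 0.28  0.95  1.54  0.68  1.54 -1.11] 150.0
mat 1.06 60 [ 0.33  0.98  1.45  0.58  1.63 -1.15] 160.0
mat 1.06 60 [ 0.33  0.98  1.45  0.58  1.63 -1.15] 160.0
mat 1.06 60 [ 0.33  0.98  1.45  0.58  1.63 -1.15] 160.0
mat 0.97 60 [ 0.38  1.01  1.37  0.48  1.72 -1.2 ] 170.0
mat 0.97 60 [ 0.38  1.01  1.37  0.48  1.72 -1.2 ] 170.0
mat 0.97 60 [ 0.38  1.01  1.37  0.48  1.72 -1.2 ] 170.0
```

```bash
cat >> h.py <<'E'
def rows(poses,grip,p0=None):
    "poses: list of (pos,R); prints per-row tool-frame shifts (cm) and turns (deg)"
    out=[];p,R=p0
    for x,Q in poses:
        d=R.inv().apply(x-p)/10;w=np.degrees((R.inv()*Q).as_rotvec())
        d,w=d.round(1),w.round(1)
        p=p+R.apply(d*10);R=R*Rn.from_rotvec(w,degrees=True)   # track rounding
        out.append([*d.tolist(),*w.tolist(),grip])
    for i in range(0,len(out),12): print(json.dumps([out[i:i+12]]))
    print("max turn",max(np.linalg.norm(r[3:6]) for r in out),"max cm",max(np.linalg.norm(r[:3]) for r in out),"rows",len(out))
    return out
def now():
    from workcell import ctrl
    o=ctrl.get_obs();rec(o);return o,np.array(o["ee_pos"]),Rn.from_rotvec(o["orientation"])
BODY=np.array([[a,b,c] for a in(-37.5,37.5) for b in(-89,89) for c in(-66,-200)]+[[0,57,14],[0,-57,14]])
SO=np.array([641.6,-268.7])
def inshelf(p): d=np.atleast_2d(p)[:,:2]-SO;return d@[.909,-.416]
E
python3 - <<'E'
from h import *
psi,th=-28.5,20;o,p,R=now();print(o["qpos"].round(3))
h=np.array([np.cos(np.radians(psi)),np.sin(np.radians(psi)),0]);T=np.array([635,-250.7,0])
Rg=tool(psi,th,-1);g=T-8*h+[0,0,58]+Rg.apply([0,0,5]);pre=g-Rg.apply([0,0,170])
qp,c=ik(pre,Rg,[-.33,.6,2.3,3.33,1,-1.6]);print("pre",pre,qp.round(3),c);print("grasp q",ik(g,Rg,qp))
N=30
P_=[fk(o["qpos"]+(qp-o["qpos"])*k/N) for k in range(1,N+1)]
P_[-1]=(pre,Rg)
for k in range(4,30,5): x,Q=P_[k];B=x+Q.apply(BODY);print(k,x.round(),"minz",B[:,2].min().round(),"max shelf x",inshelf(B).max().round())
rows(P_,1,(p,R))
E
```

```text
[-0.801 -0.062  1.99   0.602  1.199  0.747]
pre [ 491.70950039 -172.89960653  114.43332365] [-0.158  0.771  2.58   3.508  1.403 -1.508] 0.0017925527356200807
grasp q (array([-0.31992083,  0.88232957,  2.24440858,  3.32006974,  1.20711064,
       -1.57360261]), np.float64(3.976849711549922e-24))
4 [489. -69. 375.] minz 331.0 max shelf x -163.0
9 [554. -14. 383.] minz 309.0 max shelf x -128.0
14 [606. -16. 363.] minz 276.0 max shelf x -96.0
19 [625. -56. 297.] minz 214.0 max shelf x -66.0
24 [ 591. -113.  200.] minz 141.0 max shelf x -87.0
29 [ 492. -173.  114.] minz 102.0 max shelf x -159.0
[[[0.7, -2.4, 2.0, 5.4, 1.3, -1.8, 1], [0.8, -2.1, 1.9, 5.1, 1.6, -1.5, 1], [0.9, -1.8, 1.9, 4.8, 2.0, -1.4, 1], [0.9, -1.5, 1.8, 4.4, 2.3, -1.1, 1], [0.8, -1.3, 1.8, 4.0, 2.6, -1.0, 1], [0.9, -1.0, 1.7, 3.6, 2.9, -0.8, 1], [0.8, -0.7, 1.5, 3.1, 3.1, -0.6, 1], [0.8, -0.5, 1.5, 2.6, 3.4, -0.5, 1], [0.7, -0.3, 1.3, 2.1, 3.4, -0.4, 1], [0.6, 0.1, 1.2, 1.5, 3.6, -0.4, 1], [0.5, 0.2, 1.1, 0.9, 3.7, -0.3, 1], [0.4, 0.5, 1.0, 0.3, 3.6, -0.3, 1]]]
[[[0.3, 0.7, 0.8, -0.3, 3.6, -0.3, 1], [0.2, 0.9, 0.6, -0.8, 3.5, -0.4, 1], [0.0, 1.1, 0.5, -1.4, 3.3, -0.5, 1], [-0.1, 1.3, 0.4, -1.9, 3.0, -0.6, 1], [-0.2, 1.4, 0.1, -2.5, 2.9, -0.7, 1], [-0.4, 1.6, 0.1, -2.8, 2.5, -1.0, 1], [-0.5, 1.7, -0.1, -3.3, 2.2, -1.1, 1], [-0.7, 1.8, -0.3, -3.7, 1.8, -1.4, 1], [-0.8, 1.9, -0.4, -4.0, 1.5, -1.7, 1], [-0.9, 1.9, -0.5, -4.3, 1.0, -1.9, 1], [-1.1, 2.1, -0.6, -4.4, 0.6, -2.3, 1], [-1.2, 2.1, -0.7, -4.6, 0.3, -2.6, 1]]]
[[[-1.2, 2.1, -0.8, -4.7, -0.1, -2.9, 1], [-1.4, 2.2, -0.9, -4.8, -0.5, -3.3, 1], [-1.4, 2.2, -0.9, -4.8, -0.9, -3.6, 1], [-1.6, 2.3, -1.0, -4.7, -1.1, -3.9, 1], [-1.6, 2.3, -1.1, -4.8, -1.5, -4.3, 1], [-1.6, 2.4, -1.4, -2.0, -0.9, -4.6, 1]]]
max turn 6.616645675869307 max cm 3.2062439083762793 rows 30
```

```bash
python3 - <<'E'
from h import *
psi,th=-28.5,20;o,p,R=now()
h=np.array([np.cos(np.radians(psi)),np.sin(np.radians(psi)),0]);T=np.array([635,-250.7,0])
Rg=tool(psi,th,-1);g=T-8*h+[0,0,58]+Rg.apply([0,0,5])
for b in(130,115,100):
  pre=g-Rg.apply([0,0,b]);qp,c=ik(pre,Rg,[-.33,.6,2.3,3.33,1,-1.6]);print(b,pre,qp.round(3),c)
pre=g-Rg.apply([0,0,115]);qp,c=ik(pre,Rg,qp)
N=30
P_=[fk(o["qpos"]+(qp-o["qpos"])*k/N) for k in range(1,N+1)]
for k in range(14,30,5): x,Q=P_[k];B=x+Q.apply(BODY);print(k,x.round(),"minz",B[:,2].min().round(),"max shelf x",inshelf(B).max().round())
rows(P_,1,(p,R))
E
```

```text
130 [ 524.74221863 -190.83490917  100.75251792] [-0.244  0.806  2.518  3.383  1.399 -1.525] 7.651875746413182e-30
115 [ 537.12948796 -197.56064766   95.62221577] [-0.256  0.813  2.487  3.373  1.375 -1.532] 1.0120991587029446e-20
100 [ 549.5167573  -204.28638615   90.49191362] [-0.267  0.82   2.456  3.364  1.352 -1.539] 1.201652697095718e-26
14 [615. -43. 356.] minz 273.0 max shelf x -75.0
19 [642. -85. 292.] minz 212.0 max shelf x -37.0
24 [ 620. -141.  194.] minz 136.0 max shelf x -47.0
29 [ 537. -198.   96.] minz 83.0 max shelf x -108.0
[[[0.8, -2.1, 1.9, 5.1, 1.3, -1.8, 1], [0.9, -1.8, 1.8, 4.8, 1.6, -1.7, 1], [0.9, -1.6, 1.8, 4.5, 2.0, -1.4, 1], [0.9, -1.3, 1.7, 4.1, 2.3, -1.2, 1], [1.0, -1.0, 1.7, 3.8, 2.6, -1.1, 1], [0.9, -0.8, 1.6, 3.4, 2.8, -1.0, 1], [0.9, -0.6, 1.5, 2.9, 3.1, -0.8, 1], [0.8, -0.3, 1.4, 2.4, 3.2, -0.6, 1], [0.8, -0.1, 1.3, 1.9, 3.4, -0.6, 1], [0.7, 0.2, 1.2, 1.4, 3.5, -0.5, 1], [0.6, 0.4, 1.0, 0.9, 3.6, -0.5, 1], [0.4, 0.6, 1.0, 0.3, 3.5, -0.5, 1]]]
[[[0.4, 0.7, 0.8, -0.2, 3.5, -0.5, 1], [0.2, 1.0, 0.7, -0.8, 3.4, -0.5, 1], [0.1, 1.2, 0.6, -1.3, 3.2, -0.5, 1], [-0.1, 1.3, 0.4, -1.8, 3.0, -0.7, 1], [-0.2, 1.4, 0.4, -2.3, 2.8, -0.8, 1], [-0.4, 1.6, 0.1, -2.7, 2.5, -1.0, 1], [-0.5, 1.7, 0.1, -3.2, 2.1, -1.1, 1], [-0.7, 1.8, -0.1, -3.4, 1.8, -1.3, 1], [-0.9, 1.9, -0.2, -3.8, 1.4, -1.5, 1], [-1.0, 1.9, -0.3, -4.0, 1.0, -1.8, 1], [-1.2, 2.0, -0.4, -4.3, 0.6, -2.1, 1], [-1.3, 2.0, -0.5, -4.4, 0.2, -2.3, 1]]]
[[[-1.4, 2.1, -0.6, -4.5, -0.2, -2.6, 1], [-1.5, 2.0, -0.7, -4.5, -0.6, -2.9, 1], [-1.7, 2.1, -0.7, -4.6, -0.9, -3.2, 1], [-1.8, 2.1, -0.9, -4.6, -1.3, -3.5, 1], [-1.8, 2.0, -0.8, -4.5, -1.6, -3.8, 1], [-2.0, 2.1, -0.9, -4.5, -1.9, -4.1, 1]]]
max turn 6.377303505401009 max cm 3.0364452901377956 rows 30
```

```bash
python3 - <<'E'
from h import *
psi,th=-28.5,20;o,p,R=now()
qp=np.array([-0.252,0.811,2.498,3.376,1.383,-1.530])
N=30
P_=[fk(o["qpos"]+(qp-o["qpos"])*k/N+np.array([.15,-.3,0,0,0,0])*np.sin(np.pi*k/N)) for k in range(1,N+1)]
for k in range(4,30,5): x,Q=P_[k];B=x+Q.apply(BODY);print(k,x.round(),"minz",B[:,2].min().round(),"max shelf x",inshelf(B).max().round())
rows(P_,1,(p,R))
E
```

```text
4 [478. -33. 435.] minz 397.0 max shelf x -182.0
9 [520.  57. 495.] minz 433.0 max shelf x -174.0
14 [566.  69. 515.] minz 423.0 max shelf x -149.0
19 [620.   9. 449.] minz 341.0 max shelf x -85.0
24 [629. -93. 289.] minz 222.0 max shelf x -52.0
29 [ 533. -195.   97.] minz 84.0 max shelf x -113.0
[[[1.0, -3.5, 1.1, 4.6, 2.1, -3.6, 1], [1.1, -3.2, 1.1, 4.5, 2.4, -3.4, 1], [1.2, -3.0, 1.2, 4.3, 2.6, -3.2, 1], [1.2, -2.7, 1.2, 4.0, 2.8, -3.1, 1], [1.3, -2.5, 1.3, 3.9, 3.0, -2.8, 1], [1.2, -2.3, 1.2, 3.5, 3.2, -2.6, 1], [1.3, -1.9, 1.3, 3.2, 3.4, -2.3, 1], [1.2, -1.6, 1.2, 2.8, 3.5, -2.0, 1], [1.2, -1.3, 1.2, 2.4, 3.6, -1.8, 1], [1.0, -0.9, 1.1, 1.9, 3.8, -1.5, 1], [1.0, -0.5, 1.0, 1.4, 3.8, -1.3, 1], [0.8, -0.2, 0.9, 0.8, 3.8, -1.0, 1]]]
[[[0.7, 0.3, 0.7, 0.2, 3.8, -0.8, 1], [0.5, 0.6, 0.7, -0.4, 3.7, -0.6, 1], [0.2, 1.0, 0.5, -1.1, 3.5, -0.5, 1], [0.1, 1.3, 0.3, -1.8, 3.2, -0.5, 1], [-0.3, 1.7, 0.2, -2.3, 2.9, -0.4, 1], [-0.5, 2.1, 0.0, -3.0, 2.6, -0.4, 1], [-0.8, 2.4, -0.1, -3.6, 2.1, -0.5, 1], [-1.0, 2.6, -0.3, -4.1, 1.6, -0.7, 1], [-1.4, 2.9, -0.4, -4.6, 1.1, -0.8, 1], [-1.7, 3.1, -0.5, -5.0, 0.5, -1.1, 1], [-2.0, 3.2, -0.6, -5.4, 0.0, -1.4, 1], [-2.3, 3.4, -0.8, -5.5, -0.6, -1.7, 1]]]
[[[-2.5, 3.5, -0.7, -5.8, -1.2, -2.1, 1], [-2.9, 3.5, -0.9, -5.8, -1.8, -2.5, 1], [-3.1, 3.5, -0.8, -5.9, -2.3, -2.9, 1], [-3.3, 3.4, -0.9, -5.8, -2.7, -3.3, 1], [-3.5, 3.3, -0.9, -5.7, -3.3, -3.8, 1], [-3.7, 3.2, -0.8, -5.5, -3.5, -4.1, 1]]]
max turn 7.7012985917960615 max cm 4.956813492557492 rows 30
```

```bash
python3 - <<'E'
from h import *
o,p,R=now()
qp=np.array([-0.252,0.811,2.498,3.376,1.383,-1.530])
N=34
P_=[fk(o["qpos"]+(qp-o["qpos"])*k/N+np.array([.2,-.3,0,0,0,0])*np.sin(np.pi*(k/N)**1.7)) for k in range(1,N+1)]
for k in range(17,34,2): x,Q=P_[k];B=x+Q.apply(BODY);print(k,x.round(),"minz",B[:,2].min().round(),"max shelf x",inshelf(B).max().round())
rows(P_,1,(p,R))
E
```

```text
17 [582.  75. 491.] minz 395.0 max shelf x -140.0
19 [594.  73. 492.] minz 385.0 max shelf x -132.0
21 [606.  61. 480.] minz 368.0 max shelf x -117.0
23 [619.  38. 453.] minz 342.0 max shelf x -98.0
25 [630.   5. 408.] minz 307.0 max shelf x -79.0
27 [632. -38. 346.] minz 264.0 max shelf x -66.0
29 [621. -89. 269.] minz 211.0 max shelf x -64.0
31 [ 589. -143.  183.] minz 144.0 max shelf x -81.0
33 [ 533. -195.   97.] minz 84.0 max shelf x -113.0
[[[0.7, -2.0, 1.6, 4.5, 1.2, -1.8, 1], [0.8, -1.9, 1.6, 4.2, 1.4, -1.8, 1], [0.9, -1.8, 1.5, 4.1, 1.8, -1.8, 1], [0.9, -1.8, 1.4, 3.8, 2.0, -1.8, 1], [0.9, -1.7, 1.4, 3.5, 2.2, -1.8, 1], [0.9, -1.6, 1.4, 3.3, 2.4, -1.8, 1], [1.0, -1.5, 1.4, 3.0, 2.6, -1.8, 1], [1.0, -1.5, 1.3, 2.7, 2.8, -1.7, 1], [0.9, -1.3, 1.2, 2.5, 2.8, -1.8, 1], [1.0, -1.3, 1.3, 2.2, 3.0, -1.7, 1], [0.9, -1.1, 1.2, 1.8, 3.1, -1.6, 1], [0.9, -1.0, 1.1, 1.6, 3.1, -1.6, 1]]]
[[[0.8, -0.9, 1.1, 1.2, 3.2, -1.6, 1], [0.7, -0.8, 1.0, 1.0, 3.2, -1.5, 1], [0.7, -0.6, 0.9, 0.5, 3.2, -1.4, 1], [0.6, -0.4, 0.8, 0.2, 3.1, -1.3, 1], [0.5, -0.2, 0.7, -0.3, 3.1, -1.3, 1], [0.4, 0.0, 0.5, -0.6, 2.9, -1.1, 1], [0.2, 0.3, 0.5, -1.1, 2.8, -1.2, 1], [0.1, 0.6, 0.3, -1.6, 2.6, -1.0, 1], [-0.1, 0.9, 0.2, -2.1, 2.3, -1.0, 1], [-0.3, 1.2, -0.0, -2.6, 2.0, -1.1, 1], [-0.5, 1.5, -0.1, -3.0, 1.6, -1.0, 1], [-0.8, 1.9, -0.3, -3.6, 1.2, -1.1, 1]]]
[[[-1.1, 2.3, -0.4, -4.1, 0.8, -1.2, 1], [-1.5, 2.7, -0.6, -4.5, 0.2, -1.3, 1], [-1.8, 3.0, -0.6, -4.9, -0.3, -1.6, 1], [-2.1, 3.3, -0.7, -5.3, -0.9, -1.7, 1], [-2.5, 3.6, -0.8, -5.6, -1.4, -2.0, 1], [-3.0, 3.8, -0.8, -5.8, -2.1, -2.3, 1], [-3.2, 3.9, -0.8, -6.0, -2.6, -2.6, 1], [-3.7, 4.1, -0.8, -6.0, -3.3, -3.0, 1], [-4.0, 4.0, -0.8, -6.1, -3.7, -3.2, 1], [-4.2, 3.9, -0.7, -5.9, -4.2, -3.7, 1]]]
max turn 8.132650244538985 max cm 5.7740800133008205 rows 34
```

Call:
apply_moves([
  [[0.7,-2.0,1.6,4.5,1.2,-1.8,1],[0.8,-1.9,1.6,4.2,1.4,-1.8,1],[0.9,-1.8,1.5,4.1,1.8,-1.8,1],[0.9,-1.8,1.4,3.8,2.0,-1.8,1],[0.9,-1.7,1.4,3.5,2.2,-1.8,1],[0.9,-1.6,1.4,3.3,2.4,-1.8,1],[1.0,-1.5,1.4,3.0,2.6,-1.8,1],[1.0,-1.5,1.3,2.7,2.8,-1.7,1],[0.9,-1.3,1.2,2.5,2.8,-1.8,1],[1.0,-1.3,1.3,2.2,3.0,-1.7,1],[0.9,-1.1,1.2,1.8,3.1,-1.6,1],[0.9,-1.0,1.1,1.6,3.1,-1.6,1]],
])

```text
t: 3.3
ee_pos: [547.2, 35.4, 447.2]
orientation: [-1.919, -0.197, -1.202]
ft_force: [0.5, -0.5, 0.2]
width: 87.7
```

Call:
apply_moves([
  [[0.8,-0.9,1.1,1.2,3.2,-1.6,1],[0.7,-0.8,1.0,1.0,3.2,-1.5,1],[0.7,-0.6,0.9,0.5,3.2,-1.4,1],[0.6,-0.4,0.8,0.2,3.1,-1.3,1],[0.5,-0.2,0.7,-0.3,3.1,-1.3,1],[0.4,0.0,0.5,-0.6,2.9,-1.1,1],[0.2,0.3,0.5,-1.1,2.8,-1.2,1],[0.1,0.6,0.3,-1.6,2.6,-1.0,1],[-0.1,0.9,0.2,-2.1,2.3,-1.0,1],[-0.3,1.2,0.0,-2.6,2.0,-1.1,1],[-0.5,1.5,-0.1,-3.0,1.6,-1.0,1],[-0.8,1.9,-0.3,-3.6,1.2,-1.1,1]],
])

```text
t: 4.5
ee_pos: [619.3, 38.9, 451.3]
orientation: [-1.678, 0.053, -1.908]
ft_force: [0.3, -0.5, 0.0]
width: 87.7
```

```bash
python3 - <<'E'
from h import *
o,p,R=now();q0=o["qpos"];print(p,q0.round(3),fk(q0)[0]-p)
D=[json.loads(l) for l in open("log.jsonl")]
f=lambda P:np.concatenate([fk(d["qpos"],P)[0]-d["ee_pos"] for d in D]+[P[5:]*.02])
print(least_squares(f,PP).x.round(1))
qp=np.array([-0.252,0.811,2.498,3.376,1.383,-1.530])
N=14
P_=[fk(q0+(qp-q0)*k/N+np.array([.1,-.08,0.05,0,0,0])*np.sin(np.pi*(k/N))) for k in range(1,N+1)]
for k in range(1,N,2): x,Q=P_[k];B=x+Q.apply(BODY);print(k,x.round(),"minz",B[:,2].min().round(),"max shelf x",inshelf(B).max().round())
rows(P_,1,(p,R))
E
```

```text
[619.26731905  38.89264024 451.31177032] [-0.213  0.313  2.294  2.563  1.324 -0.86 ] [28.6613308  -5.70180419 -8.53382019]
[312.4 563.  484.8 295.6  11.9  77.4]
1 [642.  29. 407.] minz 305.0 max shelf x -76.0
3 [635.  18. 368.] minz 278.0 max shelf x -82.0
5 [626.  -5. 323.] minz 250.0 max shelf x -84.0
7 [616. -40. 272.] minz 213.0 max shelf x -85.0
9 [599. -87. 216.] minz 170.0 max shelf x -88.0
11 [ 572. -141.  156.] minz 126.0 max shelf x -98.0
13 [ 533. -195.   97.] minz 84.0 max shelf x -113.0
[[[-2.1, 2.7, 1.6, -2.4, -0.1, -0.5, 1], [-1.5, 0.8, -0.7, -2.6, -0.2, -0.6, 1], [-1.5, 1.0, -0.8, -2.8, -0.4, -0.8, 1], [-1.5, 1.3, -0.8, -3.1, -0.6, -0.9, 1], [-1.6, 1.6, -0.8, -3.3, -0.8, -1.1, 1], [-1.6, 2.0, -0.8, -3.5, -0.9, -1.3, 1], [-1.8, 2.3, -0.7, -3.9, -1.1, -1.5, 1], [-1.8, 2.7, -0.6, -4.2, -1.3, -1.6, 1], [-2.0, 3.0, -0.5, -4.4, -1.5, -1.8, 1], [-2.1, 3.2, -0.4, -4.7, -1.7, -1.9, 1], [-2.3, 3.5, -0.3, -4.8, -2.0, -1.9, 1], [-2.5, 3.5, -0.2, -5.0, -2.2, -2.1, 1]]]
[[[-2.7, 3.6, -0.1, -4.9, -2.4, -2.2, 1], [-2.9, 3.5, -0.0, -5.0, -2.7, -2.3, 1]]]
max turn 6.130252849597641 max cm 4.545327270945404 rows 14
```

```bash
cat >> h.py <<'E'
def fit():
    D=[json.loads(l) for l in open("log.jsonl")]
    f=lambda P:np.concatenate([fk(d["qpos"],P)[0]-d["ee_pos"] for d in D])
    r=least_squares(f,[273,550,464,297,11,28]);return r.x,np.abs(r.fun).max()
try: PP[:],_e=fit()
except Exception as e: print(e)
E
python3 - <<'E'
from h import *
print(np.round(PP,1),_e)
o,p,R=now();q0=o["qpos"]
psi,th=-28.5,20
h=np.array([np.cos(np.radians(psi)),np.sin(np.radians(psi)),0]);T=np.array([635,-250.7,0])
Rg=tool(psi,th,-1);g=T-8*h+[0,0,58]+Rg.apply([0,0,5])
for b in(130,115,100,0):
  pre=g-Rg.apply([0,0,b]);qp,c=ik(pre,Rg,[-.33,.6,2.3,3.33,1,-1.6]);print(b,pre,qp.round(3),c)
pre=g-Rg.apply([0,0,115]);qp,c=ik(pre,Rg,qp)
N=15
P_=[fk(q0+(qp-q0)*k/N+np.array([.1,-.08,0.05,0,0,0])*np.sin(np.pi*(k/N))) for k in range(1,N+1)];P_[-1]=(pre,Rg)
for k in range(1,N,2): x,Q=P_[k];B=x+Q.apply(BODY);print(k,x.round(),"minz",B[:,2].min().round(),"max shelf x",inshelf(B).max().round())
rows(P_,1,(p,R))
E
```

```text
Traceback (most recent call last):
NameError: name '_e' is not defined
```

```bash
sed -i 's/PP\[:\],_e/PP[:],err/' h.py; cat > a.py <<'E'
from h import *
print(np.round(PP,1),err)
o,p,R=now();q0=o["qpos"]
psi,th=-28.5,20
h=np.array([np.cos(np.radians(psi)),np.sin(np.radians(psi)),0]);T=np.array([635,-250.7,0])
Rg=tool(psi,th,-1);g=T-8*h+[0,0,58]+Rg.apply([0,0,5])
for b in(130,115,100,0):
  pre=g-Rg.apply([0,0,b]);qp,c=ik(pre,Rg,[-.33,.6,2.3,3.33,1,-1.6]);print(b,pre,qp.round(3),c)
pre=g-Rg.apply([0,0,115]);qp,c=ik(pre,Rg,qp)
N=15
P_=[fk(q0+(qp-q0)*k/N+np.array([.1,-.08,0.05,0,0,0])*np.sin(np.pi*(k/N))) for k in range(1,N+1)];P_[-1]=(pre,Rg)
for k in range(1,N,2): x,Q=P_[k];B=x+Q.apply(BODY);print(k,x.round(),"minz",B[:,2].min().round(),"max shelf x",inshelf(B).max().round())
rows(P_,1,(p,R))
E
python3 a.py
```

```text
[312.4 563.1 484.9 295.6  11.9  77.5] 1.0231815394945443e-12
130 [ 524.74221863 -190.83490917  100.75251792] [-0.246  0.883  2.408  3.382  1.367 -1.533] 5.050412045855122e-30
115 [ 537.12948796 -197.56064766   95.62221577] [-0.258  0.886  2.378  3.372  1.341 -1.541] 2.9409397894584145e-20
100 [ 549.5167573  -204.28638615   90.49191362] [-0.269  0.89   2.349  3.364  1.317 -1.548] 5.540924798618546e-24
0 [ 632.09855288 -249.12464275   56.28989928] [-0.321  0.937  2.146  3.322  1.164 -1.582] 5.52845744033598e-30
1 [619.  33. 420.] minz 318.0 max shelf x -99.0
3 [617.  22. 385.] minz 293.0 max shelf x -99.0
5 [614.   1. 344.] minz 267.0 max shelf x -97.0
7 [610. -30. 298.] minz 236.0 max shelf x -93.0
9 [602. -71. 245.] minz 194.0 max shelf x -90.0
11 [ 585. -121.  187.] minz 149.0 max shelf x -92.0
13 [ 556. -173.  126.] minz 105.0 max shelf x -104.0
[[[-1.3, 0.8, -0.4, -2.3, -0.0, -0.6, 1], [-1.2, 0.9, -0.5, -2.4, -0.3, -0.6, 1], [-1.4, 1.1, -0.4, -2.6, -0.3, -0.8, 1], [-1.4, 1.3, -0.6, -2.8, -0.6, -1.0, 1], [-1.4, 1.5, -0.5, -3.0, -0.6, -1.0, 1], [-1.5, 1.8, -0.5, -3.3, -0.8, -1.2, 1], [-1.6, 2.1, -0.4, -3.4, -1.0, -1.4, 1], [-1.7, 2.4, -0.4, -3.8, -1.2, -1.4, 1], [-1.8, 2.6, -0.3, -4.0, -1.3, -1.6, 1], [-2.0, 2.9, -0.2, -4.2, -1.5, -1.6, 1], [-2.2, 3.1, -0.1, -4.3, -1.6, -1.7, 1], [-2.4, 3.3, 0.0, -4.6, -1.9, -1.9, 1]]]
[[[-2.5, 3.3, 0.1, -4.6, -2.1, -1.8, 1], [-2.8, 3.3, 0.1, -4.6, -2.4, -2.0, 1], [-2.9, 3.2, 0.2, -4.5, -2.5, -2.0, 1]]]
max turn 5.560575509783137 max cm 4.328972164382672 rows 15
```

Call:
apply_moves([
  [[-1.3,0.8,-0.4,-2.3,0.0,-0.6,1],[-1.2,0.9,-0.5,-2.4,-0.3,-0.6,1],[-1.4,1.1,-0.4,-2.6,-0.3,-0.8,1],[-1.4,1.3,-0.6,-2.8,-0.6,-1.0,1],[-1.4,1.5,-0.5,-3.0,-0.6,-1.0,1],[-1.5,1.8,-0.5,-3.3,-0.8,-1.2,1],[-1.6,2.1,-0.4,-3.4,-1.0,-1.4,1],[-1.7,2.4,-0.4,-3.8,-1.2,-1.4,1],[-1.8,2.6,-0.3,-4.0,-1.3,-1.6,1],[-2.0,2.9,-0.2,-4.2,-1.5,-1.6,1],[-2.2,3.1,-0.1,-4.3,-1.6,-1.7,1],[-2.4,3.3,0.0,-4.6,-1.9,-1.9,1]],
])

```text
t: 5.7
ee_pos: [584.7, -121.3, 185.3]
orientation: [2.341, -0.505, 1.94]
ft_force: [0.0, 0.6, -0.7]
width: 87.8
```

Call:
apply_moves([
  [[-2.5,3.3,0.1,-4.6,-2.1,-1.8,1],[-2.8,3.3,0.1,-4.6,-2.4,-2.0,1],[-2.9,3.2,0.2,-4.5,-2.5,-2.0,1],[0,0,0,0,0,0,1],[0,0,0,0,0,0,1]],
])

```text
t: 6.2
ee_pos: [537.8, -196.7, 95.4]
orientation: [2.296, -0.58, 1.608]
ft_force: [-0.1, 0.4, -0.4]
width: 87.7
```

```bash
python3 - <<'E'
from h import *
from workcell import ctrl
o,p,R=now();print(p,R.as_rotvec(),o["qpos"].round(3),o["ft_force"])
psi,th=-28.5,20
h=np.array([np.cos(np.radians(psi)),np.sin(np.radians(psi)),0]);T=np.array([635,-250.7,0])
Rg=tool(psi,th,-1);g=T-8*h+[0,0,58]+Rg.apply([0,0,5])
print("to grasp, tool axes",R.inv().apply(g-p),(R.inv()*Rg).as_rotvec(degrees=True))
ims=[]
for n,(r0,r1,c0,c1) in {"scene":(165,255,260,420),"top":(165,255,340,500)}.items():
    d=ctrl.get_image(n);np.savez(n+"1.npz",**d)
    im=d["img"].copy()
    ims.append(cv2.resize(im[r0:r1,c0:c1],(640,360),interpolation=2)[:290])
cv2.imwrite("pics/pre.png",np.vstack(ims))
E
```

```text
[ 537.758995   -196.68978475   95.41349356] [ 2.29580678 -0.57950138  1.60756945] [-0.259  0.886  2.378  3.367  1.341 -1.54 ] [-0.09904398  0.40689004 -0.40766104]
to grasp, tool axes [  0.19549491   1.56958674 114.793381  ] [-0.25150529  0.02307879 -0.00913004]
```

View pics/pre.png

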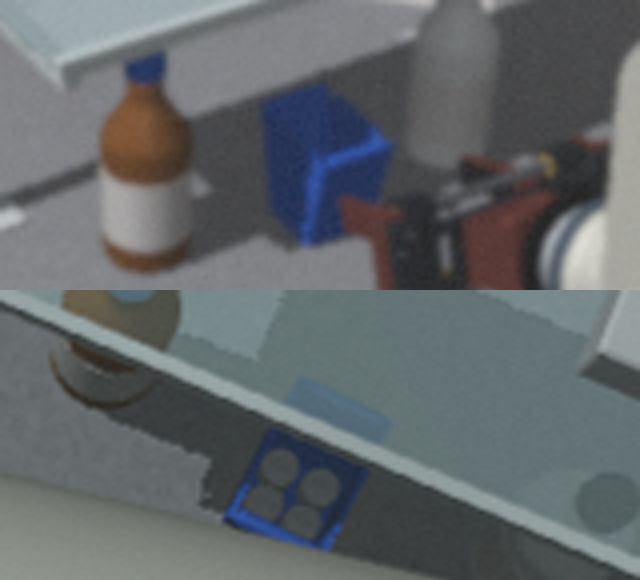

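The close look shows the tub in the scene view at (323–357, 186–226), with the left fingertip at about (346,215) in front of it. In the top view the arm hides the gripper, but the tub's front rim runs from (397,222) to (422,233). Next I'll check the projected fingertips against what I see.

```bash
python3 - <<'E'
from h import *
from workcell import ctrl
o,p,R=now()
for s in(-1,1):
  for w in(44,57.5): print("tip",s,w,px("scene",p+R.apply([0,s*w,14])).round(1))
x,y,a=634.99,-250.66,-.4966
c,sn=np.cos(a),np.sin(a)
img=np.load("scene1.npz")["img"].copy();big=cv2.resize(img[165:255,260:420],(800,450),interpolation=2)
S=lambda P3:tuple(int(v) for v in ((px("scene",P3)+.5-[260,165])*5-.5))
for X,Y,Z in[(-44,28,85),(-44,-28,85),(44,28,85),(44,-28,85),(-26,28,0),(-26,-28,0)]:
  cv2.circle(big,S([x+c*X-sn*Y,y+sn*X+c*Y,Z]),4,(0,255,255),1)
for s in(-1,1):
  for w in(44,57.5): cv2.circle(big,S(p+R.apply([0,s*w,14])),4,(0,255,0),1)
cv2.imwrite("pics/ov.png",big)
E
```

```text
tip -1 44 [347.3 216.6]
tip -1 57.5 [343.  218.1]
tip 1 44 [374.4 207.3]
tip 1 57.5 [378.4 205.9]
```

View pics/ov.png

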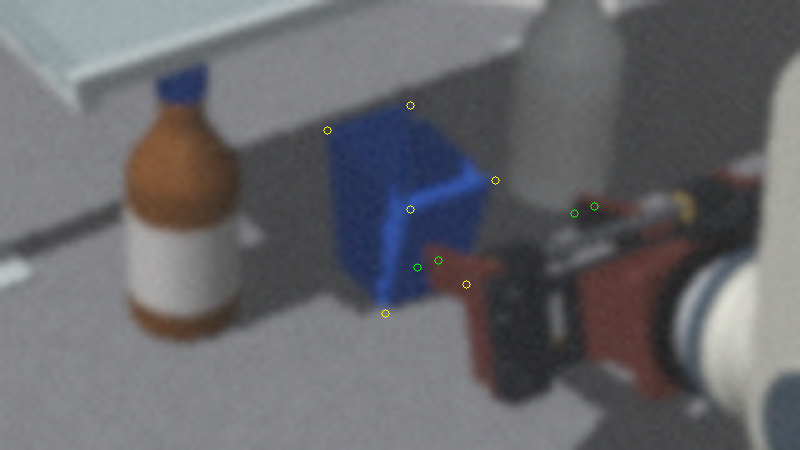

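Call:
apply_moves([
  [[0,0,2,0,0,0,1],[0,0,2,0,0,0,1],[0,0,2,0,0,0,1],[0,0,1.5,0,0,0,1],[0,0,1.5,0,0,0,1],[0,0,1.5,0,0,0,1],[0,0,1,0,0,0,1],[0,0,0,0,0,0,1]],
])

```text
t: 7.1
ee_pos: [634.1, -248.2, 57.5]
orientation: [2.293, -0.579, 1.61]
ft_force: [-0.2, 0.5, 0.7]
width: 88.0
```

Call:
apply_moves([
  [[0,0,0,0,0,0,0.8],[0,0,0,0,0,0,0.7],[0,0,0,0,0,0,0.6],[0,0,0,0,0,0,0.5],[0,0,0,0,0,0,0.4],[0,0,0,0,0,0,0.3],[0,0,0,0,0,0,0.3],[0,0,0,0,0,0,0.3]],
])

```text
t: 7.9
ee_pos: [632.5, -248.2, 56.4]
orientation: [2.295, -0.58, 1.607]
ft_force: [-3.2, -0.1, 2.5]
width: 55.6
```

```bash
python3 - <<'E'
from h import *
from workcell import ctrl
o,p,R=now();print(p,R.as_rotvec(),o["qpos"].round(3),o["ft_force"],o["moment"],o["width"])
ims=[]
for n,(r0,r1,c0,c1) in {"scene":(165,255,260,420),"top":(165,255,340,500)}.items():
    d=ctrl.get_image(n)
    ims.append(cv2.resize(d["img"][r0:r1,c0:c1],(640,360),interpolation=2)[:290])
cv2.imwrite("pics/grip.png",np.vstack(ims))
E
```

```text
[ 632.47791733 -248.21920005   56.38597345] [ 2.2945779  -0.57977514  1.60661451] [-0.321  0.936  2.146  3.319  1.163 -1.581] [-3.2172442  -0.14587966  2.50372702] [ 0.07856709  0.10298105 -0.18158613] 55.60653208625087
```

View pics/grip.png

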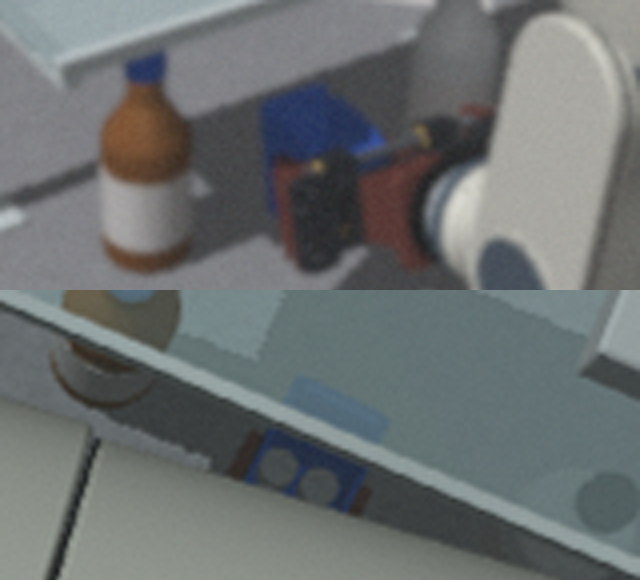

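The grip is good: 55.6 mm wide, with the fingers on both flat sides, and (265–300, 85–210) in the crop shows the tub between them. Now I'll plan the lift, the pull-out and the pour.

```bash
python3 - <<'E'
from h import *
o,p,R=now();print(np.round(PP,1),err)
psi=-28.5;Rt=Rn.from_euler("z",psi,degrees=True);T=np.array([635,-250.7,0])
rel=R.inv()*Rt;org=R.inv().apply(T-p);mouth=org+rel.apply([0,0,85])
np.savez("rel.npz",rel=rel.as_matrix(),org=org,mouth=mouth);print("mouth in tool",mouth.round(1))
C=np.array([508,95,0])
q=o["qpos"]
for th in(10,15,20):
 for al in range(0,121,20):
  Q=tool(al,th,-1);out=[]
  sd=np.array([.0,.7,2.3,2.2-.01*(al-60)*1.2,1.2,-1.5])
  for phi in(0,60,120,180,210):
   for sg in(1,-1):
    Qp=Q*Rn.from_euler("z",sg*phi,degrees=True);goal=C+[0,0,135];x=goal-Qp.apply(mouth)
    qq,c=ik(x,Qp,sd+[0,0,0,0,0,sg*np.radians(phi)])
    B=(x+Qp.apply(BODY[:8]))[:,2].min()
    up=(Qp*rel).apply([0,0,1])[2]
    if phi in(0,180) and sg==1: ext=qq.round(2)
    out.append(f"{sg*phi}:{'ok' if c<1e-6 else '--'}{np.minimum(qq-LO,HI-qq).min():.2f},z{B:.0f},t{np.degrees(np.arccos(up)):.0f}")
  print(th,al," ".join(o_ for o_ in out),ext)
E
```

```text
[312.4 563.1 484.9 295.6  11.9  77.5] 1.0231815394945443e-12
mouth in tool [28.1  0.9 -6.6]
10 0 0:ok0.13,z81,t10 0:ok0.13,z81,t10 60:ok0.13,z38,t58 -60:ok0.02,z36,t59 120:ok0.11,z66,t114 -120:--0.00,z64,t114 180:ok0.09,z136,t150 -180:--0.00,z136,t150 210:ok0.08,z93,t138 -210:--0.00,z94,t138 [0.34 0.9  2.49 3.48 1.63 1.65]
10 20 0:ok0.12,z81,t10 0:ok0.12,z81,t10 60:ok0.10,z38,t58 -60:--0.00,z36,t59 120:ok0.08,z66,t114 -120:--0.00,z64,t114 180:ok0.09,z136,t150 -180:--0.00,z136,t150 210:ok0.10,z93,t138 -210:--0.00,z94,t138 [-0.05  0.9   2.49  2.74  1.63  1.47]
10 40 0:ok0.23,z81,t10 0:ok0.23,z81,t10 60:ok0.19,z38,t58 -60:--0.00,z36,t59 120:ok0.17,z66,t114 -120:--0.00,z64,t114 180:ok0.20,z136,t150 -180:--0.00,z136,t150 210:ok0.23,z93,t138 -210:--0.00,z94,t138 [-0.32  0.83  2.38  2.13  1.43  1.51]
10 60 0:ok0.41,z81,t10 0:ok0.41,z81,t10 60:ok0.36,z38,t58 -60:ok0.03,z36,t59 120:ok0.34,z66,t114 -120:--0.00,z64,t114 180:ok0.38,z136,t150 -180:--0.00,z136,t150 210:ok0.28,z93,t138 -210:--0.00,z94,t138 [-0.41  0.8   2.2   1.66  1.38  1.72]
10 80 0:ok0.62,z81,t10 0:ok0.62,z81,t10 60:ok0.56,z38,t
[... 3309 characters left out ...]
 0:ok0.58,z94,t0 60:ok0.53,z53,t56 -60:ok0.30,z51,t56 120:ok0.52,z79,t109 -120:--0.00,z78,t109 180:ok0.56,z146,t140 -180:--0.00,z146,t140 210:ok0.02,z105,t130 -210:--0.00,z106,t130 [-0.36  0.72  2.02  1.26  1.32  1.98]
20 100 0:ok0.79,z94,t0 0:ok0.79,z94,t0 60:ok0.73,z53,t56 -60:ok0.38,z51,t56 120:ok0.71,z79,t109 -120:--0.00,z78,t109 180:ok0.49,z146,t140 -180:--0.00,z146,t140 210:--0.00,z105,t130 -210:--0.00,z106,t130 [-0.31  0.77  1.82  0.99  1.5   2.05]
20 120 0:ok0.98,z94,t0 0:ok0.98,z94,t0 60:ok0.92,z53,t56 -60:ok0.39,z51,t56 120:ok0.90,z79,t109 -120:--0.00,z78,t109 180:ok0.50,z146,t140 -180:--0.00,z146,t140 210:--0.00,z105,t130 -210:--0.00,z106,t130 [-0.22  0.83  1.65  0.77  1.69  2.04]
```

```bash
cat > carry.py <<'E'
from h import *
o,p,R=now();f=np.load("rel.npz");mouth=f["mouth"]
h=np.array([np.cos(np.radians(-28.5)),np.sin(np.radians(-28.5)),0])
ps=[(p+[0,0,10*k],R) for k in range(1,5)]
ps+=[(p+[0,0,40]-h*d,R) for d in(15,35,60,80,95)]
x0=ps[-1][0]; N=22
C=np.array([495,100,165])
R1=tool(60,20,-1);x1=C-R1.apply(mouth)
sl=Slerp([0,1],Rn.concatenate([R,R1]))
e=lambda s:s*s*(3-2*s)
for k in range(1,N+1):
    s=e(k/N); ps.append((x0+(x1-x0)*s+np.array([50,0,20])*np.sin(np.pi*s),tool(-28.5+88.5*s,20,-1) if k>0 else None))
q=o["qpos"]
for i,(x,Q) in enumerate(ps):
    q2,c=ik(x,Q,q);dv=np.abs(q2-q).max()/.1;q=q2
    B=x+Q.apply(BODY);mz=x+Q.apply(mouth)
    print(i,x.round(),"mouth",mz.round(),"c%.1e"%c,"m%.2f"%np.minimum(q-LO,HI-q).min(),"v%.1f"%dv,"bz",B[:,2].min().round(),"sx",inshelf(B).max().round(),inshelf(mz)[0].round())
rows(ps,.3,(p,R))
E
python3 carry.py
```

```text
0 [ 632. -248.   66.] mouth [ 635. -251.   95.] c8.8e-31 m0.43 v0.2 bz 54.0 sx 0.0 -13.0
1 [ 632. -248.   76.] mouth [ 635. -251.  105.] c1.0e-31 m0.42 v0.2 bz 64.0 sx 0.0 -13.0
2 [ 632. -248.   86.] mouth [ 635. -251.  115.] c7.1e-30 m0.41 v0.2 bz 74.0 sx 0.0 -13.0
3 [ 632. -248.   96.] mouth [ 635. -251.  125.] c1.0e-30 m0.41 v0.2 bz 84.0 sx 0.0 -13.0
4 [ 619. -241.   96.] mouth [ 622. -244.  125.] c4.3e-26 m0.38 v0.3 bz 84.0 sx -15.0 -28.0
5 [ 602. -232.   96.] mouth [ 604. -234.  125.] c7.2e-22 m0.34 v0.4 bz 84.0 sx -35.0 -48.0
6 [ 580. -220.   96.] mouth [ 582. -222.  125.] c3.9e-30 m0.29 v0.6 bz 84.0 sx -60.0 -73.0
7 [ 562. -210.   96.] mouth [ 565. -213.  125.] c6.1e-20 m0.25 v0.5 bz 84.0 sx -80.0 -93.0
8 [ 549. -203.   96.] mouth [ 552. -205.  125.] c1.8e-22 m0.23 v0.4 bz 84.0 sx -95.0 -108.0
9 [ 550. -201.   97.] mouth [ 552. -204.  126.] c9.6e-30 m0.22 v0.1 bz 84.0 sx -95.0 -108.0
10 [ 551. -196.   99.] mouth [ 554. -198.  127.] c7.0e-21 m0.22 v0.3 bz 86.0 sx -97.0 -109.0
11 [ 554. -188.  102.] mouth [ 557. -190.  130.] c1.1e-30 m0.22 v0.5 bz 89.0 sx -100.0 -110.0
12 [ 558.
[... 2307 characters left out ...]
0.3], [0.5, -1.8, -0.2, 4.7, 0.0, -1.7, 0.3], [0.5, -1.8, -0.1, 5.1, 0.0, -1.9, 0.3], [0.5, -2.0, -0.1, 5.4, 0.0, -1.9, 0.3], [0.4, -2.0, -0.0, 5.6, 0.0, -2.1, 0.3], [0.3, -2.1, -0.1, 5.6, 0.0, -2.0, 0.3], [0.2, -2.1, 0.0, 5.7, 0.0, -2.1, 0.3], [0.2, -2.1, 0.1, 5.5, 0.0, -2.0, 0.3], [0.1, -2.1, 0.1, 5.4, 0.0, -2.0, 0.3], [0.0, -2.1, 0.1, 5.1, 0.0, -1.8, 0.3]]]
[[[0.1, -2.0, 0.3, 4.7, 0.0, -1.7, 0.3], [0.0, -1.7, 0.4, 4.3, 0.0, -1.6, 0.3], [0.1, -1.6, 0.4, 3.6, 0.0, -1.3, 0.3], [0.0, -1.3, 0.4, 3.1, 0.0, -1.1, 0.3], [0.1, -0.9, 0.3, 2.3, 0.0, -0.9, 0.3], [0.1, -0.6, 0.3, 1.4, 0.0, -0.5, 0.3], [-0.0, -0.2, 0.1, 0.5, 0.0, -0.2, 0.3]]]
max turn 6.074537019394977 max cm 2.4698178070456938 rows 31
```

Call:
apply_moves([
  [[0.9,0,-0.3,0,0,0,0.3],[1.0,0,-0.4,0,0,0,0.3],[0.9,0,-0.3,0,0,0,0.3],[1.0,0,-0.4,0,0,0,0.3],[0,0,0,0,0,0,0.3],[0,0,0,0,0,0,0.3],[0,0,0,0,0,0,0.3]],
])

```text
t: 8.7
ee_pos: [632.5, -248.1, 96.6]
orientation: [2.295, -0.58, 1.606]
ft_force: [-0.5, 0.5, -3.2]
width: 55.5
```

```bash
cat > heft.py <<'E'
from h import *
from workcell import ctrl
import sys
n=int(sys.argv[1]);F=[]
for k in range(n):
    d=ctrl.get_image("scene");F.append(ctrl.get_obs()["ft_force"])
o,p,R=now();F=np.array(F);print("t",o["t"],"mean F",F.mean(0).round(2),"sd",F.std(0).round(2),"g",round(-F[:,2].mean()/9.81*1000),"w",round(o["width"],2),p.round(1))
if len(sys.argv)>2: cv2.imwrite(f"pics/{sys.argv[2]}.png",d["img"])
E
python3 heft.py 8 lift
```

```text
t 9.1 mean F [ 0.14 -0.12 -3.66] sd [0.24 0.42 0.42] g 374 w 55.86 [ 632.5 -248.1   96.5]
```

View pics/lift.png

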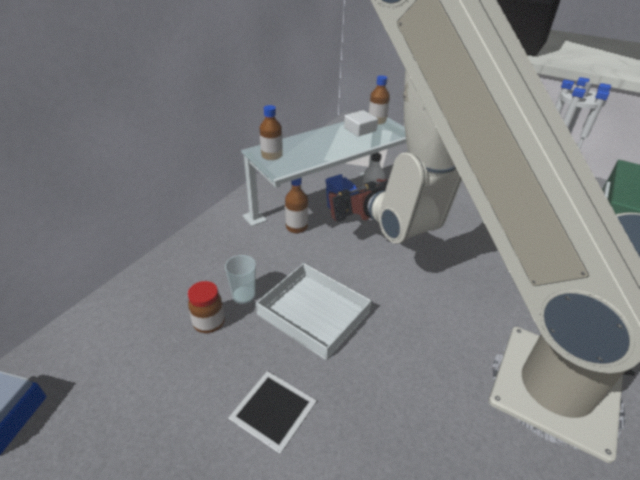

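The measured weight is 374 g, as expected for the tub with four slugs, and the tub is clear of the bench at (341,190). Next is the carry.

Call:
apply_moves([
  [[-0.6,0,-1.4,0,0,0,0.3],[-0.6,0,-1.9,0,0,0,0.3],[-0.9,0,-2.3,0,0,0,0.3],[-0.7,0,-1.9,0,0,0,0.3],[-0.5,0,-1.4,0,0,0,0.3],[0.1,-0.2,0,0.3,0,-0.2,0.3],[0.1,-0.6,-0.2,1.5,0,-0.5,0.3],[0.2,-0.8,-0.2,2.2,0,-0.8,0.3]],
])

```text
t: 9.9
ee_pos: [555.5, -187.6, 101.6]
orientation: [2.342, -0.496, 1.642]
ft_force: [-0.0, 0.3, -2.6]
width: 56.2
```

Call:
apply_moves([
  [[0.3,-1.2,-0.2,3.1,0.0,-1.1,0.3],[0.4,-1.4,-0.3,3.7,0.0,-1.4,0.3],[0.4,-1.5,-0.2,4.2,0.0,-1.5,0.3],[0.5,-1.8,-0.2,4.7,0.0,-1.7,0.3],[0.5,-1.8,-0.1,5.1,0.0,-1.9,0.3],[0.5,-2.0,-0.1,5.4,0.0,-1.9,0.3],[0.4,-2.0,0.0,5.6,0.0,-2.1,0.3],[0.3,-2.1,-0.1,5.6,0.0,-2.0,0.3],[0.2,-2.1,0.0,5.7,0.0,-2.1,0.3],[0.2,-2.1,0.1,5.5,0.0,-2.0,0.3],[0.1,-2.1,0.1,5.4,0.0,-2.0,0.3],[0.0,-2.1,0.1,5.1,0.0,-1.8,0.3]],
])

```text
t: 11.1
ee_pos: [540.6, 25.0, 140.6]
orientation: [-2.168, -0.772, -1.52]
ft_force: [0.5, -0.7, -3.0]
width: 55.8
```

Call:
apply_moves([
  [[0.1,-2.0,0.3,4.7,0.0,-1.7,0.3],[0.0,-1.7,0.4,4.3,0.0,-1.6,0.3],[0.1,-1.6,0.4,3.6,0.0,-1.3,0.3],[0.0,-1.3,0.4,3.1,0.0,-1.1,0.3],[0.1,-0.9,0.3,2.3,0.0,-0.9,0.3],[0.1,-0.6,0.3,1.4,0.0,-0.5,0.3],[0.0,-0.2,0.1,0.5,0.0,-0.2,0.3]],
])

```text
t: 11.8
ee_pos: [493.8, 97.6, 136.5]
orientation: [-1.895, -1.098, -1.328]
ft_force: [0.3, -0.3, -4.1]
width: 56.2
```

```bash
cat > pour.py <<'E'
from h import *
o,p,R=now();mouth=np.load("rel.npz")["mouth"];print("mouth now",p+R.apply(mouth),o["qpos"].round(2))
print((R.inv()*tool(60,20,-1)).as_rotvec(degrees=True).round(1))
rel=Rn.from_matrix(np.load("rel.npz")["rel"])
ps=[];q=o["qpos"];m0=p+R.apply(mouth);N=30
for k in range(1,N+1):
    s=k/N; phi=200*s; th=20-10*min(1,2*s)
    Q=tool(60,th,-1,phi);C=m0+(np.array([490,100,145])-m0)*min(1,1.5*s);x=C-Q.apply(mouth);ps.append((x,Q))
    q2,c=ik(x,Q,q);v=np.abs(q2-q).max()/.1;q=q2
    if k%3==0: print(k,"c%.0e"%c,"m%.2f"%np.minimum(q-LO,HI-q).min(),"v%.1f"%v,"tcp",x.round(),"bz",(x+Q.apply(BODY))[:,2].min().round(),"up",(Q*rel).apply([0,0,1]).round(2))
rows(ps,.3,(p,R))
E
python3 pour.py
```

```text
mouth now [496.24795826 100.15691934 165.17675389] [-0.41  0.74  2.24  1.62  1.21 -1.4 ]
[-0.   0.   0.2]
3 c4e-21 m0.33 v1.0 tcp [485. 104. 135.] bz 93.0 up [ 0.25 -0.21  0.95]
6 c1e-19 m0.31 v1.0 tcp [478. 110. 137.] bz 73.0 up [ 0.46 -0.41  0.79]
9 c3e-30 m0.30 v1.1 tcp [474. 115. 142.] bz 65.0 up [ 0.6  -0.6   0.54]
12 c1e-30 m0.29 v1.1 tcp [471. 119. 148.] bz 69.0 up [ 0.65 -0.72  0.23]
15 c1e-30 m0.30 v1.1 tcp [472. 120. 155.] bz 73.0 up [ 0.62 -0.78 -0.1 ]
18 c2e-29 m0.30 v1.2 tcp [475. 120. 160.] bz 78.0 up [ 0.5  -0.77 -0.4 ]
21 c2e-28 m0.31 v1.3 tcp [480. 118. 166.] bz 92.0 up [ 0.29 -0.7  -0.65]
24 c1e-26 m0.32 v1.3 tcp [488. 114. 170.] bz 117.0 up [ 0.03 -0.59 -0.81]
27 c2e-24 m0.34 v1.2 tcp [497. 109. 171.] bz 146.0 up [-0.25 -0.43 -0.87]
30 c4e-20 m0.36 v1.2 tcp [505. 104. 169.] bz 116.0 up [-0.52 -0.26 -0.81]
[[[-0.1, -0.4, 0.1, 0.0, 0.7, 6.8, 0.3], [-0.0, -0.3, 0.0, 0.1, 0.7, 6.7, 0.3], [-0.1, -0.3, 0.0, 0.2, 0.6, 6.7, 0.3], [-0.1, -0.4, 0.1, 0.3, 0.6, 6.6, 0.3], [-0.0, -0.3, 0.0, 0.3, 0.6, 6.7, 0.3], [-0.1, -0.3, 0.1, 0.4, 0.5, 6.7, 0.3], [-0.0, -0.2, 0.0, 0.5, 0.5, 
[... 288 characters left out ...]
 [-0.0, -0.2, 0.0, 0.7, -0.1, 6.7, 0.3], [-0.0, -0.2, 0.0, -0.0, -0.0, 6.6, 0.3], [0.0, -0.3, 0.0, -0.0, -0.0, 6.7, 0.3], [0.1, -0.2, 0.0, -0.0, -0.0, 6.7, 0.3], [0.0, -0.2, 0.0, -0.0, -0.0, 6.6, 0.3], [0.1, -0.2, 0.0, -0.0, -0.0, 6.7, 0.3], [0.0, -0.3, 0.0, -0.0, -0.0, 6.7, 0.3], [0.0, -0.4, 0.0, -0.0, -0.0, 6.6, 0.3], [0.1, -0.3, 0.0, -0.0, 0.0, 6.7, 0.3], [0.0, -0.3, 0.0, -0.0, 0.0, 6.7, 0.3]]]
[[[0.0, -0.4, 0.0, -0.0, 0.0, 6.6, 0.3], [0.1, -0.3, 0.0, -0.0, 0.0, 6.7, 0.3], [-0.0, -0.3, 0.0, -0.0, 0.0, 6.7, 0.3], [0.0, -0.3, 0.0, -0.0, 0.0, 6.6, 0.3], [0.1, -0.4, 0.0, -0.0, 0.0, 6.7, 0.3], [-0.0, -0.3, 0.0, -0.0, 0.0, 6.7, 0.3]]]
max turn 6.83593446428504 max cm 0.42426406871192857 rows 30
```

Call:
apply_moves([
  [[-0.1,-0.8,0.1,0.0,0.7,6.8,0.3],[0,-0.7,0.0,0.1,0.7,6.7,0.3],[-0.1,-0.7,0.0,0.2,0.6,6.7,0.3],[-0.1,-0.4,0.1,0.3,0.6,6.6,0.3],[0,-0.3,0.0,0.3,0.6,6.7,0.3],[-0.1,-0.3,0.1,0.4,0.5,6.7,0.3],[0,-0.2,0.0,0.5,0.5,6.6,0.3],[-0.1,-0.3,0.0,0.5,0.4,6.7,0.3],[0,-0.3,0.1,0.5,0.4,6.7,0.3],[-0.1,-0.2,0,0.6,0.3,6.6,0.3],[0,-0.3,0,0.7,0.2,6.7,0.3],[0,-0.2,0.0,0.6,0.2,6.7,0.3]],
])

```text
t: 13.0
ee_pos: [461.4, 124.7, 149.0]
orientation: [-1.779, 0.321, -0.498]
ft_force: [-0.1, -0.3, -3.7]
width: 56.0
```

Call:
apply_moves([
  [[-0.1,-0.3,0.0,0.7,0.1,6.6,0.3],[0.1,-0.2,0.0,0.6,0,6.7,0.3],[0,-0.2,0.0,0.7,-0.1,6.7,0.3],[0,-0.2,0.0,0,0,6.6,0.3],[0.0,-0.3,0.0,0,0,6.7,0.3],[0.1,-0.2,0.0,0,0,6.7,0.3],[0,0,0,0,0,0,0.3],[0,0,0,0,0,0,0.3],[0.0,-0.2,0.0,0,0,6.6,0.3],[0.1,-0.2,0.0,0,0,6.7,0.3],[0.0,-0.3,0.0,0,0,6.7,0.3],[0.0,-0.4,0.0,0,0,6.6,0.3]],
])

```text
t: 14.2
ee_pos: [471.9, 123.0, 169.4]
orientation: [-1.275, 1.208, 0.342]
ft_force: [0.4, 0.1, -0.5]
width: 56.1
```

Call:
apply_moves([
  [[0.1,-0.3,0,0,0,6.7,0.3],[0,-0.3,0,0,0,6.7,0.3],[0,-0.4,0,0,0,6.6,0.3],[0.1,-0.3,0,0,0,6.7,0.3],[0,-0.3,0,0,0,6.7,0.3],[0,-0.3,0,0,0,6.6,0.3],[0.1,-0.4,0,0,0,6.7,0.3],[0,-0.3,0,0,0,6.7,0.3],[0,0,0,0,0,0,0.3],[0,0,0,0,0,0,0.3],[0,0,0,0,0,0,0.3]],
])

```text
t: 15.3
ee_pos: [493.8, 110.6, 170.7]
orientation: [-0.635, 1.746, 1.002]
ft_force: [-0.1, -0.0, -0.9]
width: 55.7
```

```bash
python3 heft.py 3 poured
```

```text
t 15.45 mean F [-0.16  0.05 -2.24] sd [0.15 0.61 0.26] g 229 w 55.81 [493.8 110.6 170.6]
```

View pics/poured.png

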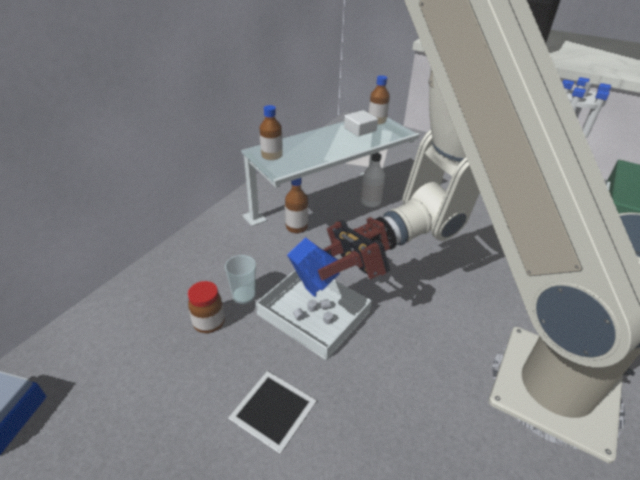

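All four slugs look to be in the pan, at (298,313), (312,306), (326,304) and (328,318). I'll turn the tub upright again for the heft.

```bash
cat > up.py <<'E'
from h import *
o,p,R=now();q=o["qpos"];rel=Rn.from_matrix(np.load("rel.npz")["rel"])
R0=tool(60,20,-1)
phi=np.degrees(2*np.arctan2((tool(60,10,-1).inv()*R).as_quat()[2],(tool(60,10,-1).inv()*R).as_quat()[3]));print("phi",phi)
N=26;ps=[]
for k in range(1,N+1):
    s=k/N;Q=tool(60,10+10*s,-1,(phi%360)*(1-s));x=p+(np.array([500,100,180])-p)*s;ps.append((x,Q))
    q2,c=ik(x,Q,q);v=np.abs(q2-q).max()/.1;q=q2
    if k%5==0: print(k,"c%.0e"%c,"m%.2f"%np.minimum(q-LO,HI-q).min(),"v%.1f"%v,"bz",(x+Q.apply(BODY))[:,2].min().round(),"up",(Q*rel).apply([0,0,1]).round(2))
rows(ps,.3,(p,R))
E
python3 up.py
```

```text
phi -159.91172696644267
5 c3e-30 m0.33 v1.3 bz 124.0 up [-0.  -0.6 -0.8]
10 c2e-30 m0.33 v1.3 bz 98.0 up [ 0.45 -0.79 -0.42]
15 c1e-30 m0.34 v1.3 bz 105.0 up [ 0.66 -0.73  0.18]
20 c7e-29 m0.34 v1.3 bz 112.0 up [ 0.52 -0.45  0.72]
25 c7e-26 m0.34 v1.3 bz 156.0 up [ 0.1  -0.07  0.99]
[[[-0.0, -0.0, -0.0, 0.1, 0.4, -7.7, 0.3], [-0.1, -0.1, -0.1, 0.0, 0.4, -7.7, 0.3], [-0.0, -0.0, 0.0, 0.0, 0.4, -7.7, 0.3], [-0.0, -0.0, -0.0, -0.0, 0.4, -7.7, 0.3], [-0.1, -0.1, -0.0, -0.1, 0.3, -7.7, 0.3], [0.0, -0.0, -0.1, -0.1, 0.4, -7.7, 0.3], [0.0, -0.1, -0.0, -0.2, 0.3, -7.7, 0.3], [0.0, -0.0, -0.0, -0.3, 0.3, -7.7, 0.3], [0.0, -0.1, -0.1, -0.3, 0.3, -7.7, 0.3], [0.0, -0.0, -0.0, -0.3, 0.2, -7.7, 0.3], [0.1, -0.1, -0.0, -0.3, 0.2, -7.7, 0.3], [-0.0, -0.0, -0.1, -0.4, 0.2, -7.6, 0.3]]]
[[[0.0, -0.1, 0.0, -0.3, 0.1, -7.7, 0.3], [0.0, -0.0, -0.0, -0.4, 0.0, -7.7, 0.3], [0.1, -0.0, -0.1, -0.4, -0.0, -7.7, 0.3], [0.0, -0.1, 0.0, -0.4, -0.1, -7.7, 0.3], [0.1, 0.0, -0.0, -0.3, -0.1, -7.7, 0.3], [0.0, 0.0, -0.1, -0.4, -0.1, -7.7, 0.3], [0.1, 0.0, 0.0, -0.3, -0.3, -7.7, 0.3], [0.0, 0.0, -0.0, -0.3, -0.2, -7.7, 0.3], [0.1, 0.0, -0.1, -0.3, -0.3, -7.7, 0.3], [-0.0, 0.0, 0.0, -0.2, -0.3, -7.7, 0.3], [0.0, 0.0, -0.0, -0.2, -0.3, -7.7, 0.3], [0.1, 0.1, -0.1, -0.1, -0.4, -7.7, 0.3]]]
[[[0.0, 0.0, 0.0, -0.1, -0.4, -7.7, 0.3], [0.0, 0.0, -0.0, -0.0, -0.4, -7.7, 0.3]]]
max turn 7.71167945391923 max cm 0.17320508075688776 rows 26
```

Call:
apply_moves([
  [[0,0,0,0.1,0.4,-7.7,0.3],[-0.1,-0.1,-0.1,0.0,0.4,-7.7,0.3],[0,0,0.0,0.0,0.4,-7.7,0.3],[0,0,0,0,0.4,-7.7,0.3],[-0.1,-0.1,0,-0.1,0.3,-7.7,0.3],[0.0,0,-0.1,-0.1,0.4,-7.7,0.3],[0.0,-0.1,0,-0.2,0.3,-7.7,0.3],[0.0,0,0,-0.3,0.3,-7.7,0.3],[0.0,-0.1,-0.1,-0.3,0.3,-7.7,0.3],[0.0,0,0,-0.3,0.2,-7.7,0.3],[0.1,-0.1,0,-0.3,0.2,-7.7,0.3],[0,0,-0.1,-0.4,0.2,-7.6,0.3]],
])

```text
t: 16.65
ee_pos: [496.7, 105.2, 174.7]
orientation: [-1.675, 0.737, -0.154]
ft_force: [-0.5, -0.5, -0.5]
width: 56.1
```

Call:
apply_moves([
  [[0.0,-0.1,0.0,-0.3,0.1,-7.7,0.3],[0,0,0,-0.4,0.0,-7.7,0.3],[0.1,0,-0.1,-0.4,0,-7.7,0.3],[0.0,-0.1,0.0,-0.4,-0.1,-7.7,0.3],[0.1,0.0,0,-0.3,-0.1,-7.7,0.3],[0.0,0.0,-0.1,-0.4,-0.1,-7.7,0.3],[0.1,0.0,0.0,-0.3,-0.3,-7.7,0.3],[0.0,0.0,0,-0.3,-0.2,-7.7,0.3],[0.1,0.0,-0.1,-0.3,-0.3,-7.7,0.3],[0,0.0,0.0,-0.2,-0.3,-7.7,0.3],[0.0,0.0,0,-0.2,-0.3,-7.7,0.3],[0.1,0.1,-0.1,-0.1,-0.4,-7.7,0.3]],
])

```text
t: 17.85
ee_pos: [499.3, 100.5, 179.5]
orientation: [-1.949, -0.806, -1.187]
ft_force: [-0.1, -0.0, -1.8]
width: 55.7
```

Call:
apply_moves([
  [[0,0,0,-0.1,-0.4,-7.7,0.3],[0,0,0,0,-0.4,-7.7,0.3],[0,0,0,0,0,0,0.3],[0,0,0,0,0,0,0.3],[0,0,0,0,0,0,0.3]],
])

```text
t: 18.35
ee_pos: [499.6, 100.4, 179.5]
orientation: [-1.897, -1.091, -1.325]
ft_force: [0.2, 0.2, -2.0]
width: 55.5
```

```bash
python3 heft.py 24 heft1
```

```text
t 19.55 mean F [ 0.17 -0.13 -1.39] sd [0.52 0.39 0.41] g 141 w 56.07 [499.7 100.3 179.5]
```

View pics/heft1.png

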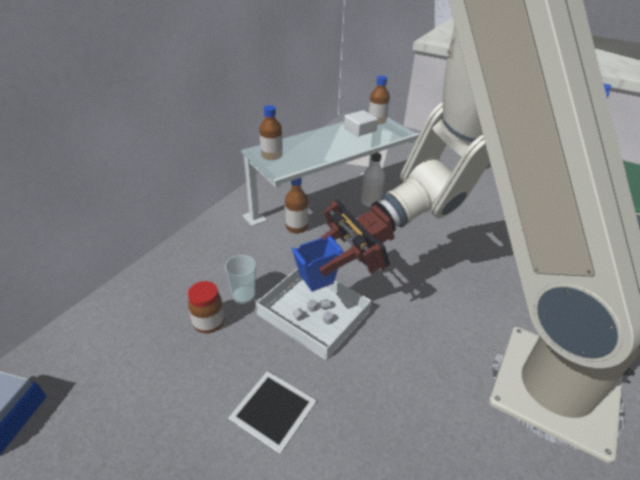

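The heft reads 141 ± 9 g. That matches an empty tub, since one slug left inside would read about 210 g, and four slugs are visible in the pan around (298–328, 304–318). Next is placing it on the mat.

```bash
cat > place.py <<'E'
from h import *
o,p,R=now();q=o["qpos"];f=np.load("rel.npz");org=f["org"];rel=Rn.from_matrix(f["rel"])
print("tub up now",(R*rel).apply([0,0,1]).round(3))
M=np.array([450.5,339.5,0]);R1=tool(80,20,-1);al=R1
x1=M+[0,0,33]-R1.apply(org);N=16;ps=[]
e=lambda s:s*s*(3-2*s)
for k in range(1,N+1):
    s=e(k/N);x=p+(x1-p)*s;x[2]=p[2]+(x1[2]-p[2])*s**2
    ps.append((x,tool(60+20*s,20,-1)))
for d in(8,16,22): ps.append((x1-[0,0,d],R1))
for b in(30,60,90,120): ps.append((x1-[0,0,30]-R1.apply([0,0,b]),R1))
for b in(40,100,160): ps.append((ps[22][0]+[0,0,b],R1))
for i,(x,Q) in enumerate(ps):
    q2,c=ik(x,Q,q);v=np.abs(q2-q).max()/.1;q=q2;B=x+Q.apply(BODY)
    if i%3==0 or i>15: print(i,x.round(),"tubz",(x+Q.apply(org)).round(),"c%.0e"%c,"m%.2f"%np.minimum(q-LO,HI-q).min(),"v%.1f"%v,"bz",B[:,2].min().round())
rows(ps[:19],.3,(p,R))
E
python3 place.py
```

```text
tub up now [0.001 0.    1.   ]
0 [499. 103. 179.] tubz [502. 105. 123.] c1e-28 m0.34 v0.1 bz 167.0
3 [492. 137. 177.] tubz [494. 140. 121.] c2e-30 m0.33 v0.3 bz 165.0
6 [479. 196. 165.] tubz [481. 199. 108.] c3e-30 m0.33 v0.5 bz 152.0
9 [465. 262. 137.] tubz [467. 265.  81.] c2e-30 m0.35 v0.5 bz 125.0
12 [454. 315. 105.] tubz [455. 318.  49.] c3e-30 m0.39 v0.3 bz 93.0
15 [449. 336.  89.] tubz [450. 340.  33.] c2e-29 m0.41 v0.1 bz 77.0
16 [449. 336.  81.] tubz [450. 340.  25.] c7e-20 m0.42 v0.2 bz 69.0
17 [449. 336.  73.] tubz [450. 340.  17.] c7e-20 m0.42 v0.2 bz 61.0
18 [449. 336.  67.] tubz [450. 340.  11.] c1e-21 m0.43 v0.1 bz 55.0
19 [444. 309.  70.] tubz [446. 312.  13.] c7e-30 m0.41 v0.7 bz 57.0
20 [439. 281.  80.] tubz [441. 284.  24.] c2e-31 m0.39 v0.7 bz 67.0
21 [434. 253.  90.] tubz [436. 256.  34.] c4e-30 m0.37 v0.8 bz 77.0
22 [429. 225. 100.] tubz [431. 228.  44.] c4e-30 m0.36 v0.8 bz 88.0
23 [429. 225. 140.] tubz [431. 228.  84.] c4e-20 m0.34 v1.0 bz 128.0
24 [429. 225. 200.] tubz [431. 228. 144.] c1e-28 m0.33 v1.6 bz 188.0
25 [429. 225. 260.] tubz [431. 228. 204.] c5e-28 m0.34 v1.7 bz 248.0
[[[0.1, -0.2, 0.2, 0.2, 0.0, -0.1, 0.3], [0.1, -0.5, 0.5, 0.6, 0.0, -0.3, 0.3], [0.3, -0.8, 0.9, 0.9, 0.0, -0.3, 0.3], [0.3, -1.0, 1.1, 1.2, 0.0, -0.4, 0.3], [0.2, -1.1, 1.5, 1.4, 0.0, -0.6, 0.3], [0.2, -1.3, 1.6, 1.6, 0.0, -0.5, 0.3], [0.0, -1.2, 1.9, 1.7, 0.0, -0.7, 0.3], [-0.1, -1.3, 2.0, 1.8, 0.0, -0.6, 0.3], [-0.2, -1.2, 2.1, 1.7, 0.0, -0.6, 0.3], [-0.3, -1.1, 2.1, 1.7, 0.0, -0.6, 0.3], [-0.4, -1.0, 2.1, 1.6, 0.0, -0.6, 0.3], [-0.5, -0.8, 1.9, 1.4, 0.0, -0.5, 0.3]]]
[[[-0.5, -0.7, 1.7, 1.2, 0.0, -0.5, 0.3], [-0.4, -0.4, 1.3, 1.0, 0.0, -0.3, 0.3], [-0.3, -0.3, 0.8, 0.6, 0.0, -0.2, 0.3], [-0.1, -0.1, 0.3, 0.2, 0.0, -0.1, 0.3], [-0.7, -0.0, 0.3, -0.0, 0.0, -0.0, 0.3], [-0.8, -0.0, 0.3, -0.0, 0.0, -0.0, 0.3], [-0.5, -0.0, 0.2, -0.0, 0.0, -0.0, 0.3]]]
max turn 1.8973665961010275 max cm 2.4269322199023193 rows 19
```

Call:
apply_moves([
  [[0.1,-0.2,0.2,0.2,0.0,-0.1,0.3],[0.1,-0.5,0.5,0.6,0.0,-0.3,0.3],[0.3,-0.8,0.9,0.9,0.0,-0.3,0.3],[0.3,-1.0,1.1,1.2,0.0,-0.4,0.3],[0.2,-1.1,1.5,1.4,0.0,-0.6,0.3],[0.2,-1.3,1.6,1.6,0.0,-0.5,0.3],[0.0,-1.2,1.9,1.7,0.0,-0.7,0.3],[-0.1,-1.3,2.0,1.8,0.0,-0.6,0.3],[-0.2,-1.2,2.1,1.7,0.0,-0.6,0.3],[-0.3,-1.1,2.1,1.7,0.0,-0.6,0.3],[-0.4,-1.0,2.1,1.6,0.0,-0.6,0.3],[-0.5,-0.8,1.9,1.4,0.0,-0.5,0.3]],
])

```text
t: 20.75
ee_pos: [455.9, 301.1, 114.8]
orientation: [-1.656, -1.316, -1.158]
ft_force: [0.0, 0.8, -1.4]
width: 56.2
```

Call:
apply_moves([
  [[-0.5,-0.7,1.7,1.2,0.0,-0.5,0.3],[-0.4,-0.4,1.3,1.0,0.0,-0.3,0.3],[-0.3,-0.3,0.8,0.6,0.0,-0.2,0.3],[-0.1,-0.1,0.3,0.2,0.0,-0.1,0.3],[-0.7,0,0.3,0,0.0,0,0.3],[-0.8,0,0.3,0,0.0,0,0.3],[0,0,0,0,0,0,0.3],[0,0,0,0,0,0,0.3]],
])

```text
t: 21.55
ee_pos: [449.5, 335.8, 72.7]
orientation: [-1.612, -1.351, -1.127]
ft_force: [-0.4, 0.2, -1.4]
width: 56.0
```

```bash
python3 - <<'E'
from h import *
from workcell import ctrl
o,p,R=now();f=np.load("rel.npz");org=f["org"];rel=Rn.from_matrix(f["rel"])
print(p,o["ft_force"],"tub origin",p+R.apply(org),"up",(R*rel).apply([0,0,1]).round(3))
print("world down 1cm in tool",R.inv().apply([0,0,-1]).round(3))
d=ctrl.get_image("top");np.savez("topm.npz",**d);im=d["img"]
d2=ctrl.get_image("scene")
S=lambda P3,c,o_:tuple(int(v) for v in ((px(c,P3)-o_)*5))
A=cv2.resize(im[250:345,70:230],(800,475)[:2],interpolation=2)[:300];B=cv2.resize(d2["img"][340:460,190:350],(800,600),interpolation=2)[:300] if 0 else cv2.resize(d2["img"][330:450,200:360],(400,300),interpolation=2)
A=cv2.resize(im[250:350,70:203],(400,300),interpolation=2)
cv2.imwrite("pics/mat.png",np.hstack([A,B]))
E
```

```text
[449.49894739 335.83610557  72.66957627] [-0.3598394   0.22773632 -1.35000148] tub origin [451.01413372 338.97478621  16.29582224] up [0.001 0.001 1.   ]
world down 1cm in tool [-0.939  0.001  0.343]
```

View pics/mat.png

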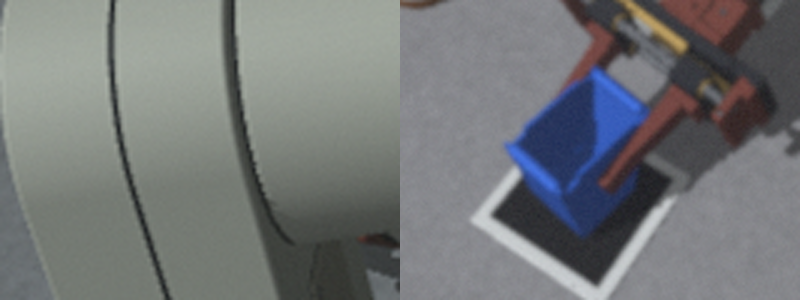

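The right half shows the tub empty inside, over the dark middle of the mat, with its near foot corner at about scene pixel (274,424). The top view is blocked by the arm. I'll compare that corner with the prediction, and the mat corners with theirs.

```bash
python3 - <<'E'
from h import *
o,p,R=now();f=np.load("rel.npz");org=f["org"];rel=Rn.from_matrix(f["rel"]);Q=R*rel
for X,Y in[(-26,-28),(26,-28),(26,28),(-26,28)]: print("foot",X,Y,px("scene",p+R.apply(org)+Q.apply([X,Y,0])).round(1))
for X,Y in[(-44,-28),(44,-28),(44,28),(-44,28)]: print("rim",X,Y,px("scene",p+R.apply(org)+Q.apply([X,Y,85])).round(1))
M=np.array([450.5,339.7])
for X,Y in[(60,60),(60,-60),(-60,-60),(-60,60)]: print("mat",X,Y,px("scene",[M[0]+X,M[1]+Y,3]).round(1))
E
```

```text
foot -26 -28 [273.1 386.7]
foot 26 -28 [253.  405.1]
foot 26 28 [273.9 424.6]
foot -26 28 [293.9 404.8]
rim -44 -28 [278.1 354.7]
rim 44 -28 [241.6 386.5]
rim 44 28 [263.9 406.9]
rim -44 28 [300.2 372.7]
mat 60 60 [228.6 418.7]
mat 60 -60 [267.1 371. ]
mat -60 -60 [317.4 400. ]
mat -60 60 [281.7 453.6]
```

Call:
apply_moves([
  [[-0.4,0,0.1,0,0,0,0.3],[-0.3,0,0.1,0,0,0,0.3],[-0.2,0,0.1,0,0,0,0.3],[-0.1,0,0,0,0,0,0.3],[-0.1,0,0.1,0,0,0,0.3],[0,0,0,0,0,0,0.3],[0,0,0,0,0,0,0.3]],
])

```text
t: 22.35
ee_pos: [449.4, 336.3, 61.2]
orientation: [-1.611, -1.352, -1.127]
ft_force: [0.4, 0.2, -1.8]
width: 56.1
```

Call:
apply_moves([
  [[-0.1,0,0,0,0,0,0.3],[0,0,0,0,0,0,0.3],[0,0,0,0,0,0,0.3]],
])

```text
t: 22.65
ee_pos: [449.3, 335.9, 60.3]
orientation: [-1.611, -1.352, -1.127]
ft_force: [0.4, 0.2, -0.5]
width: 55.8
```

Call:
apply_moves([
  [[-0.1,0,0,0,0,0,0.3],[0,0,0,0,0,0,0.3],[0,0,0,0,0,0,0.3]],
])

```text
t: 22.95
ee_pos: [449.3, 335.6, 59.5]
orientation: [-1.611, -1.352, -1.127]
ft_force: [0.7, 0.1, -0.0]
width: 55.7
```

Call:
apply_moves([
  [[-0.1,0,0,0,0,0,0.3],[0,0,0,0,0,0,0.3],[0,0,0,0,0,0,0.3]],
])

```text
t: 23.25
ee_pos: [449.3, 335.5, 59.4]
orientation: [-1.609, -1.351, -1.129]
ft_force: [-0.8, 0.5, 4.9]
width: 55.8
```

Contact. I'll ease off a little, then open.

Call:
apply_moves([
  [[0.05,0,0,0,0,0,0.3],[0,0,0,0,0,0,0.65],[0,0,0,0,0,0,0.75],[0,0,0,0,0,0,0.9],[0,0,0,0,0,0,1],[0,0,0,0,0,0,1],[0,0,0,0,0,0,1]],
])

```text
t: 23.95
ee_pos: [449.2, 335.4, 58.8]
orientation: [-1.611, -1.352, -1.127]
ft_force: [-0.6, 0.0, 0.2]
width: 87.2
```

Call:
apply_moves([
  [[0,0,-0.5,0,0,0,1],[0,0,-1,0,0,0,1],[0,0,-1.5,0,0,0,1],[0,0,-2,0,0,0,1],[0,0,-2.5,0,0,0,1],[0,0,-2.5,0,0,0,1],[0,0,-2,0,0,0,1]],
])

```text
t: 24.65
ee_pos: [429.4, 222.7, 100.6]
orientation: [-1.612, -1.351, -1.127]
ft_force: [1.1, -0.1, -0.7]
width: 87.8
```

Call:
apply_moves([
  [[1.9,0,-0.7,0,0,0,1],[2.8,0,-1,0,0,0,1],[2.8,0,-1,0,0,0,1],[2.8,0,-1,0,0,0,1],[2.8,0,-1,0,0,0,1],[1.9,0,-0.7,0,0,0,1],[0,0,0,0,0,0,1],[0,0,0,0,0,0,1],[0,0,0,0,0,0,1]],
])

```text
t: 25.55
ee_pos: [429.5, 224.8, 258.6]
orientation: [-1.612, -1.351, -1.126]
ft_force: [-0.0, 0.4, -0.9]
width: 87.6
```

```bash
python3 heft.py 2 end
```

```text
t 25.65 mean F [-0.14  0.55 -0.14] sd [0.66 0.07 0.42] g 14 w 87.64 [429.6 224.9 258.4]
```

View pics/end.png

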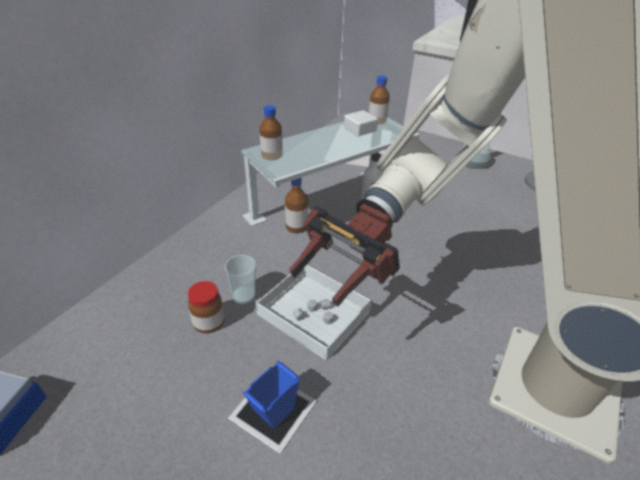

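The tub stands upright and centred on the mat, with its foot near (273,408). The four slugs are in the pan at (298–328, 304–318). The bottles, beaker and jar have not moved, and the gripper is open and clear. I'm handing in.

```bash
python3 -c "
from workcell import ctrl
print(ctrl.close_job())"
```

```text
the job is handed in; nothing more can be done
None
```

The job is done and handed in at about 25.7 s of the 72 s allowed. I took the tub from under the shelf and rolled it over the pan past its flat side, which has no bead. I then hefted it upright for 1.2 s, set it on the middle of the mat and let go.

- **Heft:** it read 374 g before tipping and 141 ± 9 g after. One slug left inside would have read about 210 g, so the tub was empty and no second tip was needed.
- **Final picture:** all four slugs are in the pan, the tub stands upright and centred on the mat, and the beaker, jar and amber bottle have not moved. The arm partly hides the white bottle in that last view, but it was undisturbed in the earlier ones.
- **Forces:** the set-down touched at about 5 N, and I eased off slightly before opening.
- **Disagreements:** the scene camera ran about 2 pixels off my projections, which was within the grip clearance. A short three-sample reading of 229 g while the tub was still inverted did not match the later heft, and I took it as noise. The arm blocked the top view over the mat, so I checked centring only in the scene view, where it agreed to about 1 pixel.
- **Pictures:** I viewed 11, one over the budget of 10.

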